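# Lift a snug till-roll bin out of its organiser and empty it with the tipping stand

## Task

Lift the insert bin that holds the three paper rolls straight up out of the organiser frame without wrenching it, set it down upright in the empty cradle of the tipping stand with its pouring ramp towards the tray, and let go. Turn the round thumbscrew beside the cradle clockwise to clamp the bin, stopping as soon as its clutch slips, and let go of it. Then push the cradle's tall back plate over towards the tray, without ramming it into its stop, until all the rolls have rolled out, and let it come back, so that the empty bin ends upright in the cradle and the rolls in the tray, with the other bins and everything around left as they were.

Things in the scene. Friction and masses are not known exactly. Their poses are not given: they have to be found in the camera images.
- rollbin_bar (a point): Grey plastic insert bin. Point: centre of its carry bar, 117 mm above the underside, midway in x and y; z up. The bar (12 mm thick in x, 16 mm high, 90 mm long in y) bridges the open top, 24 mm clear of the rim. This bin holds the three paper rolls.
- bin_b_bar (a point): Grey plastic insert bin. Point: centre of its carry bar, 117 mm above the underside, midway in x and y; z up. The bar (12 mm thick in x, 16 mm high, 90 mm long in y) bridges the open top, 24 mm clear of the rim. This one holds a small cardboard box, to be left alone.
- bin_c_bar (a point): Grey plastic insert bin. Point: centre of its carry bar, 117 mm above the underside, midway in x and y; z up. The bar (12 mm thick in x, 16 mm high, 90 mm long in y) bridges the open top, 24 mm clear of the rim. This one is empty, to be left alone.
- frame_floor (a point): Fixed dark steel organiser frame. Point: centre of the middle pocket's floor, 6 mm above the table; z up. Three pockets in a row along y, 101 mm apart, each 143 x 93 mm (a bin has 1.5 mm play on each side); walls 8 mm thick, 50 mm high above the pocket floor. The bins stand in the pockets in any order, their x along the frame's x, ramps to +x.
- cradle_seat (a point): Steel cradle, an open-topped box hinged on the stand. Point: centre of its inner floor, moves with it; x to the tray, z out of its mouth. Inside 150 mm in x, 98 mm in y (4 mm play beside a bin), walls 6 mm thick, 54 mm high above the floor; the back plate at -x is taller: top edge 99 mm above the floor, 110 mm wide, outer face 81 mm from this point.
- hinge (a point): point on the cradle's hinge line, midway across, 80 mm above the table, fixed on the stand; the hinge runs along y; x to the tray. At rest cradle_seat lies 81 mm in -x and 6 mm up from it.
- cradle (a joint): tipping angle of the cradle: 0 at rest (upright), grows as its top tips towards the tray, to a hard stop at 1.5 rad. A spring and gravity bring it back to 0 by itself, damped, within 3 s when let go. Pushing it over takes roughly 5 to 10 N at the top of the back plate; rolls come out from about 1.1 rad on.
- knob_grip (a point): black round thumbscrew knob, 44 mm diameter, 38 mm high, on an upright stem on a grey housing on the cradle's -y side; moves with the cradle. Point: on its axis, half-way up the knob, 109 mm above the cradle's inner floor and 115 mm in -y from cradle_seat; z along the axis. Clockwise from above drives the clamp pad 12 mm per rad.
- clutch (a joint): angle (rad) by which the knob has slipped on its screw: 0 at first, grows only as the drag clutch slips clockwise (at 0.3 N m). The screw starts at an unknown angle: the clutch slips after about 0.5 to 1.3 rad of turning, when the pad has pushed the bin against the cradle's other wall. A slip of under 0.3 rad in all is meant by stopping at the first slip.
- pad: rubber clamp pad in the cradle's -y wall, 46 x 30 mm, moves in +y against the side of the bin, 26 mm above the cradle's inner floor
- tray_floor (a point): white receiving tray, fixed to the stand beyond the hinge: inside about 234 mm in x, 204 mm in y; side walls 80 mm, far wall 100 mm, near wall 66 mm high above the table. Point: centre of its inner floor, 6 mm above the table; x points away from the cradle; z up.
- rollbin: the roll bin: centre of its underside; x to its pouring ramp. Outside 140 mm in x, 90 mm in y, 85 mm high to the rim, walls and floor 4 mm; a ramp inside slopes at 56 degrees from the floor up to the +x rim. 0.2 to 0.34 kg without rolls. The other two bins have the same shape and way round
- frame: the organiser frame: centre of its underside, on the table
- stand: the tipping stand and its tray: point on the table straight under the hinge line, midway across; x towards the tray
- roll1: roll of white paper, 40 mm diameter, 70 mm long, 0.05 to 0.07 kg. Point: its centre; y along its length. At first it lies across the roll bin.
- roll2: roll of white paper, 40 mm diameter, 70 mm long, 0.05 to 0.07 kg. Point: its centre; y along its length. At first it lies across the roll bin.
- roll3: roll of white paper, 40 mm diameter, 70 mm long, 0.05 to 0.07 kg. Point: its centre; y along its length. At first it lies across the roll bin.
- bin_b: the bin with the small box: centre of its underside
- bin_c: the empty bin: centre of its underside
- bottle: white plastic bottle, 64 mm diameter, 170 mm high, upright; centre of its underside; leave alone
- mug: white mug, 80 mm diameter, 90 mm high, upright; centre of its underside; leave alone
- carton: cardboard carton 80 x 110 x 90 mm; centre of its underside; leave alone

How it is judged:
By the outcome, as a careful person would: the job done as asked, in the order asked, and still so for the second after the job is handed in, with the robot touching nothing.
It also fails if it takes over 72 s, if anything falls off the work surface, if the arm or the gripper's body presses on something with over 40 N, if the wrist force passes 120 N, or if a joint passes its speed limit or range.

## Robot

A 6-joint arm with a two-finger parallel gripper is mounted at the origin on the work surface. World frame = base frame: x ahead of the robot, y to its left, z up, the work surface at z = 0. Lengths are in mm, angles in rad, forces in N, time in s.
With the tool pointing down it reaches from about 350 to 775 mm from the base axis. Payload 7.3 kg.
Tool frame: the origin (TCP) lies on the centre line of the jaws, within the pads' length; the fingertips stand 22 mm ahead of it and the grasp point (between the pads) lies 3 mm ahead of it; z points along the fingers, y is the direction in which the jaws open and shut (so a half turn about z gives the same grasp; the last joint's range is limited). The gripper opens to 92 mm and grips with 3 to 60 N. Pads are 19 mm wide; open, the fingers measure 130 mm over their backs; the gripper's body (75 mm by 190 mm) begins 47 mm behind the grasp point.
Start: joints at [1.073, 0.342, 1.524, -0, 1.275, -0.146], TCP at [180.894, 492.869, 248.741] pointing down, gripper open.
Joint ranges: [-2.53, 2.53], [-0.77, 2.02], [0.04, 2.7], [-1, 4.14], [0.28, 2.66], [-3.11, 3.11]. Speed limits (rad/s): [2.57, 2.57, 3.14, 3.14, 3.14, 3.14].

## Interface

Orientations are given as [roll, pitch, yaw] about the fixed x, y, z axes, in that order (R = Rz(yaw) Ry(pitch) Rx(roll)).
In Python, from plant import get_obs, capture, close_job gives the robot as it stands.
- The arm moves only by the tool carry_out, never from a script. Its arguments are lists of equal length, an entry for each row: "xyz": the shift along the tool's x, y, z scaled (see below), a list of three; "dr": the turn, a rotation vector about the tool's x, y, z scaled (see below), a list of three. A call has 1 to 8 rows; each row shifts and turns the commanded pose from where the row before left it, along the tool's axes as they then stand; what a row does not reach is not made up. The controller multiplies each number of a shift by 0.06 m and each number of a turn by 8 degrees. A row lasts 1/8 s, in which the tool goes at most 62.5 mm and 10.7 degrees, less where a joint would pass 70% of its speed; a pose out of reach is approached as far as the arm can. A call with a number of a shift or a turn outside -1 to 1 is refused whole. A call with a gripper value outside its range is refused whole. "gripper" is the gripper's target within -1 to 1 (fully open at 1, half-way at 0, shut at -1), set as the call begins (left out, the last holds). The fingers move at their own pace and stop on an object; the grip force is fixed at half the most. Time passes only in rows, so rows that do not move let the fingers close. It gives the time, the measured TCP pose, the force and the opening at its end, in the units of the state.
- get_obs(): the state, without advancing time (a new reading comes with each control period).
- capture(name): name is "side" or "top" or "wrist"; returns a dict with "image" (480x640x3 uint8, blue, green, red), "fx", "fy", "cx", "cy" (pixels), "D" ([k1, k2, p1, p2, k3] as OpenCV has them; the pictures are not rectified), "pose" (4x4, takes a point from camera to world coordinates). Camera axes: x right, y up, looking along -z (the intrinsics and any distortion apply to the point x, -y, -z); pixel columns grow to the right and rows downward; lengths in mm; the calibration is good to about 2 mm. A picture is of the moment at which its call begins. There is no depth.
- close_job(): hands the job in, once; it reports no verdict.
The state is a dict: "time": time; "joint_positions": joint angles; "dq": joint speeds; "tau": joint torques, N m; "tool_pos": TCP position; "tcp_rot": TCP orientation; "contact_force": force on the tool from outside, world axes, zero at the start; "moment": the same for the moment, N m; "grip_width": finger opening in mm.
Only numpy, scipy, OpenCV 4.12 (cv2) and the standard library are available. Lean on these libraries where they do the work, as an engineer would, in place of code of your own. Each camera call takes 0.05 s, during which the arm holds its last target.

## Working session

There is one attempt and no reset: what is moved stays moved. The work goes in short steps, Python scripts to look and compute and a tool call to move; the robot and the scene stay as the last step left them, time stands still between calls to the robot, and variables do not carry over. Pictures are saved under pics/ and viewed, and the job is handed in when it is done.

Besides the shell and the picture viewer there is one more tool, called after ">>>" as name(argument=value, ...) on one line, values as JSON. carry_out: Moves the arm, as the interface text tells. Shifts and turns lie within -1 to 1; 1 stands for 0.06 m of shift or 8 degrees of turn. Its arguments: {"type":"object","properties":{"xyz":{"type":"array"},"dr":{"type":"array"},"gripper":{"type":"number"}},"required":["xyz","dr"]}

```bash
ls; mkdir -p pics
python3 - <<'E'
from plant import *
import cv2,numpy as np
print(get_obs())
for n in ["side","top","wrist"]:
    c=capture(n); cv2.imwrite(f"pics/{n}0.png",c["image"]); print(n,c["fx"],c["fy"],c["cx"],c["cy"],c["D"]); print(np.round(c["pose"],3))
E
```

```text
pics
{'time': 0.0, 'joint_positions': array([ 1.07301733e+00,  3.42726147e-01,  1.52502657e+00, -1.51126971e-05,
        1.27539701e+00, -1.45998497e-01]), 'dq': array([ 1.15801210e-03,  1.05144398e-03, -1.24318155e-05,  1.26315918e-03,
       -2.00657749e-03,  2.70718960e-03]), 'tau': array([ 3.42986618e-05, -4.31252110e+01, -2.44215310e+01,  7.17959111e-02,
        5.61997353e-02, -1.65405140e-04]), 'tool_pos': array([180.69903157, 492.51989423, 248.03982723]), 'tcp_rot': array([-3.14005004e+00, -2.12226720e-04,  2.78981640e+00]), 'contact_force': array([ 0.27199493, -0.10186343,  0.56136998]), 'moment': array([ 0.05222119, -0.00317807,  0.01553974]), 'grip_width': 91.61378324382949}
side 504.44946080098833 504.44946080098833 311.6497933413712 242.72052408735374 [-0.04098308  0.          0.          0.          0.        ]
[[-9.73000e-01  1.41000e-01 -1.81000e-01  4.16801e+02]
 [-2.29000e-01 -6.49000e-01  7.25000e-01  6.86771e+02]
 [-1.50000e-02  7.47000e-01  6.64000e-01  8.00716e+02]
 [ 0.00000e+00  0.00000e+00  0.00000e+00  1.00000e+00]]
top 553.8286726090543 553.8286726090543 318.0888818483724 232.83359203256134 [-0.10586831  0.          0.          0.          0.        ]
[[ 3.000000e-02  9.720000e-01 -2.320000e-01  3.538190e+02]
 [-1.000000e+00  3.000000e-02 -2.000000e-03 -4.609900e+01]
 [ 5.000000e-03  2.320000e-01  9.730000e-01  1.314458e+03]
 [ 0.000000e+00  0.000000e+00  0.000000e+00  1.000000e+00]]
wrist 385.79067004776107 385.79067004776107 316.918149834697 236.99713362243514 [-0.00600114  0.          0.          0.          0.        ]
[[ 3.45000e-01 -8.97000e-01 -2.76000e-01  1.05283e+02]
 [ 9.39000e-01  3.29000e-01  1.03000e-01  5.19960e+02]
 [-2.00000e-03 -2.95000e-01  9.56000e-01  3.83029e+02]
 [ 0.00000e+00  0.00000e+00  0.00000e+00  1.00000e+00]]
```

View pics/side0.png

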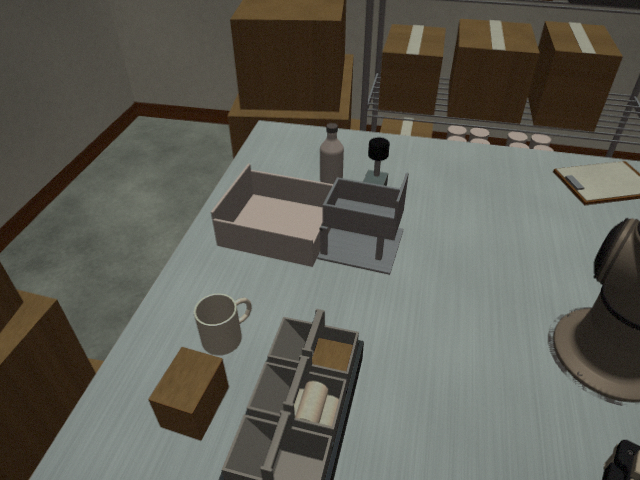

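View pics/top0.png

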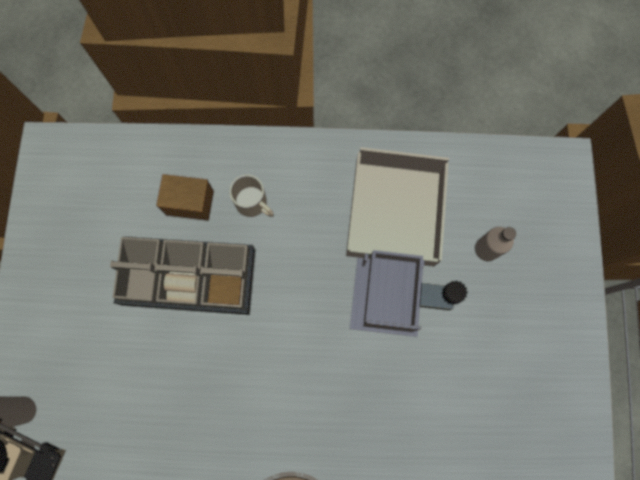

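View pics/wrist0.png

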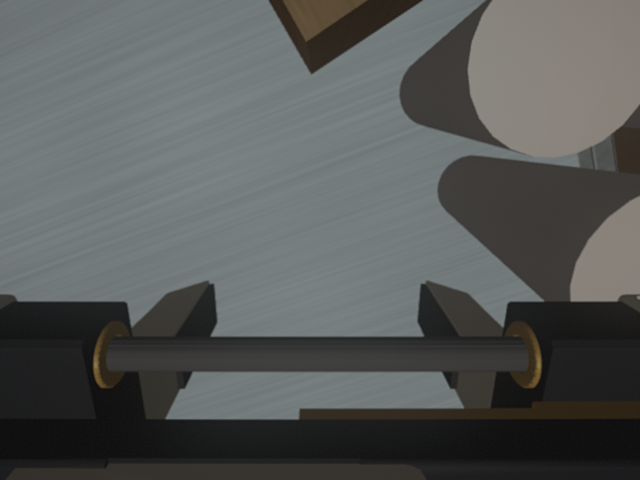

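```bash
cat > h.py <<'E'
from plant import *
import cv2,numpy as np
from scipy.spatial.transform import Rotation as R
def K(c): return np.array([[c["fx"],0,c["cx"]],[0,c["fy"],c["cy"]],[0,0,1.]])
def ray(c,uv):
    p=cv2.undistortPoints(np.array(uv,float).reshape(-1,1,2),K(c),np.array(c["D"],float)).reshape(-1,2)
    d=np.c_[p[:,0],-p[:,1],-np.ones(len(p))]
    P=np.array(c["pose"]); return P[:3,3], d@P[:3,:3].T
def plane(c,uv,z):
    o,d=ray(c,uv); t=(z-o[2])/d[:,2]; return o+d*t[:,None]
def proj(c,X):
    P=np.array(c["pose"]); q=(np.atleast_2d(X)-P[:3,3])@P[:3,:3]; q=q*[1,-1,-1]
    return cv2.projectPoints(q.reshape(-1,1,3),np.zeros(3),np.zeros(3),K(c),np.array(c["D"],float))[0].reshape(-1,2)
def two(c1,u1,c2,u2):
    o1,d1=ray(c1,u1);o2,d2=ray(c2,u2);d1=d1[0]/np.linalg.norm(d1[0]);d2=d2[0]/np.linalg.norm(d2[0])
    t=np.linalg.lstsq(np.c_[d1,-d2],o2-o1,rcond=None)[0]
    a,b=o1+d1*t[0],o2+d2*t[1]; return (a+b)/2,np.linalg.norm(a-b)
def crop(im,x0,y0,x1,y1,s,fn):
    o=cv2.resize(im[y0:y1,x0:x1],None,fx=s,fy=s,interpolation=cv2.INTER_CUBIC)
    o=cv2.convertScaleAbs(o,alpha=1.6,beta=10)
    st=20
    for x in range((x0//st+1)*st,x1,st): cv2.putText(o,str(x),((x-x0)*s,10),0,.4,(0,255,255),1); cv2.line(o,((x-x0)*s,12),((x-x0)*s,18),(0,255,255),1)
    for y in range((y0//st+1)*st,y1,st): cv2.putText(o,str(y),(0,(y-y0)*s),0,.4,(0,255,255),1)
    cv2.imwrite(fn,o)
import pickle
E
python3 - <<'E'
from h import *
cs={n:capture(n) for n in("top","side")}
pickle.dump(cs,open("c0.pkl","wb"))
t=cs["top"]["image"];s=cs["side"]["image"]
crop(t,100,225,265,325,4,"pics/a1.png")
crop(t,335,140,485,345,3-0,"pics/a2.png")
crop(s,210,300,380,480,4-1,"pics/a3.png")
crop(s,200,120,420,280,3,"pics/a4.png")
E
```

```text
(no output)
```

View pics/a1.png

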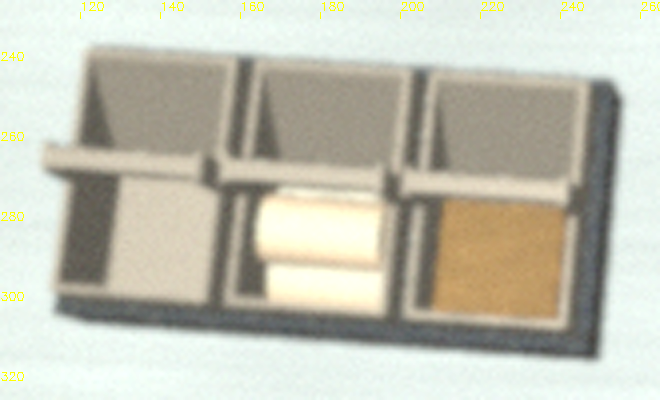

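View pics/a2.png

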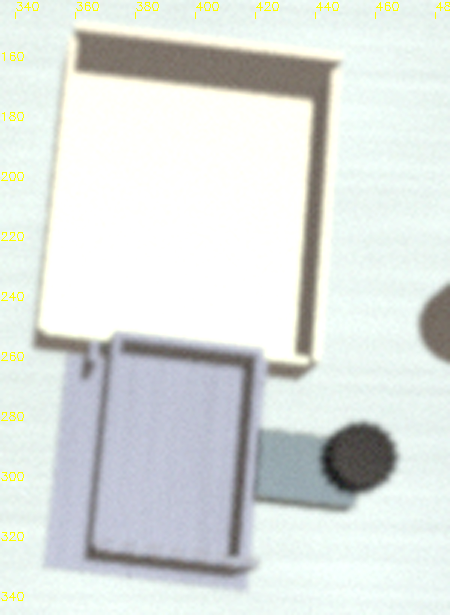

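View pics/a3.png

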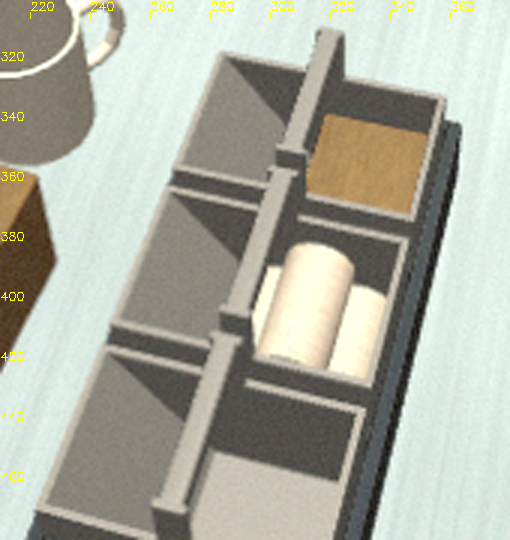

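View pics/a4.png

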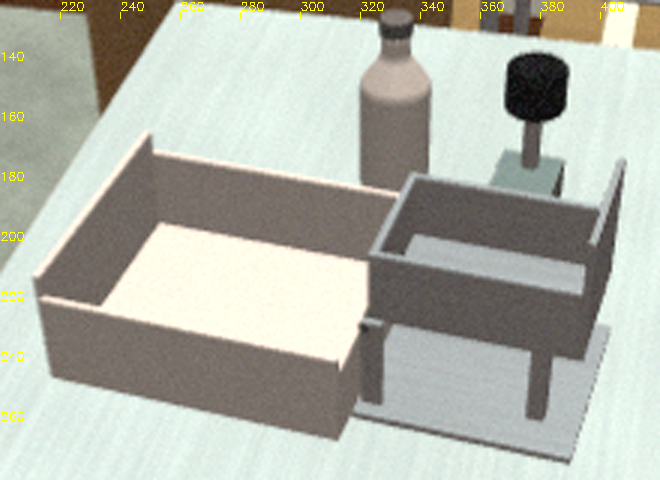

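Run:
```python
from h import *
cs=pickle.load(open("c0.pkl","rb"));T,S=cs["top"],cs["side"]
np.set_printoptions(suppress=True,precision=1)
f=lambda p,x,y,s:[(x+a/s,y+b/s) for a,b in p]
def show(n,tp,sp,z):
    a=plane(T,tp,z)
    print(n,"top\n",a[:,:2],a[:,:2].mean(0))
    if sp:
        b=plane(S,sp,z);print(" side\n",b[:,:2],b[:,:2].mean(0))
        print(" tri",[two(T,[p],S,[q]) for p,q in zip(tp,sp)])
# +x+y, +x-y, -x-y, -x+y
show("rollbin rim",f([(248,62),(412,70),(388,313),(223,305)],100,225,4),f([(112,325),(170,187),(405,240),(372,385)],210,300,3),91)
show("bar top centre",f([(216,170),(395,183)],100,225,4),f([(235,313),(287,172)],210,300,3),131)
show("row rims",f([(90,48),(588,82)],100,225,4),None,91)
# cradle: rim corners +x+y,+x-y outer
show("cradle rim",f([(113,333),(265,350)],335,140,3),f([(370,257),(412,175)],200,120,3),140)
show("backplate top",f([(85,555),(257,567)],335,140,3),f([(590,243),(624,160)],200,120,3),185)
show("knob top",f([(360,457)],335,140,3),f([(537,68)],200,120,3),214)
show("tray",f([(75,30),(340,63)],335,140,3),f([(37,278),(150,133)],200,120,3),100)
show("tray near",f([(37,335),(315,365)],335,140,3),f([(340,360),(400,190)],200,120,3),80)
```

```text
rollbin rim top
 [[617.1 312. ]
 [615.4 217.3]
 [477.4 220.3]
 [478.3 313.5]] [547.1 265.8]
 side
 [[618.9 310.7]
 [614.5 222.1]
 [480.1 227. ]
 [480.9 313.5]] [548.6 268.3]
 tri [(array([617.6, 311.6,  92.7]), np.float64(1.5769399564566347)), (array([616.3, 218.4,  85.5]), np.float64(0.601833362330585)), (array([479.5, 222. ,  83.3]), np.float64(2.6701817819331053)), (array([479.6, 313.5,  90.9]), np.float64(2.5340075172974834))]
bar top centre top
 [[547.7 312.4]
 [543.9 213.2]] [545.8 262.8]
 side
 [[550.4 312.1]
 [545.3 225.4]] [547.9 268.8]
 tri [(array([549. , 312.4, 131.4]), np.float64(2.695264280290293)), (array([547. , 216.2, 117.5]), np.float64(1.8114465318236013))]
row rims top
 [[622.4 405. ]
 [611.7 116.6]] [617.  260.8]
cradle rim top
 [[ 597.5 -162.7]
 [ 588.2 -273. ]] [ 592.9 -217.9]
 side
 [[ 599.5 -156.6]
 [ 589.9 -264.3]] [ 594.7 -210.4]
 tri [(array([ 599.8, -163.2,  134.6]), np.float64(2.287376069003972)), (array([ 590.7, -274.4,  132.8]), np.float64(2.068367967639385))]
backplate top top
 [[ 434.7 -140.7]
 [ 429.5 -257.4]] [ 432.1 -199. ]
 side
 [[ 445.5 -145.6]
[... 156 characters left out ...]
63318206476997))]
knob top top
 [[ 502.3 -322.1]] [ 502.3 -322.1]
 side
 [[ 505.9 -316.2]] [ 505.9 -316.2]
 tri [(array([ 504.7, -323.3,  209.7]), np.float64(3.6926824241351484))]
tray top
 [[ 846.6 -135.6]
 [ 826.7 -343.8]] [ 836.6 -239.7]
 side
 [[ 849.8 -129.9]
 [ 829.8 -337.4]] [ 839.8 -233.6]
 tri [(array([ 850.9, -135.7,   94.6]), np.float64(3.9281626723658665)), (array([ 830.9, -345. ,   94.3]), np.float64(3.9208743388796825))]
tray near top
 [[ 606.7 -111. ]
 [ 589.7 -322.8]] [ 598.2 -216.9]
 side
 [[ 611.4 -109.5]
 [ 611.1 -327.2]] [ 611.3 -218.3]
 tri [(array([ 609.4, -110.9,   78.4]), np.float64(4.675858313200634)), (array([ 599.8, -322. ,   82.4]), np.float64(20.77421749764543))]
```

```bash
cat >> h.py <<'E'
def plan(target,yawdeg,n,start=None,rot=None):
    o=get_obs(); p=np.array(o["tool_pos"]) if start is None else np.array(start,float)
    Rc=R.from_euler("xyz",o["tcp_rot"] if rot is None else rot); Rt=R.from_euler("xyz",[np.pi,0,np.radians(yawdeg)])
    xs=[];rs=[];target=np.array(target,float)
    for i in range(n):
        k=n-i
        d=Rc.inv().apply((target-p)/k)/60; d=np.round(d,2)
        rv=(Rc.inv()*Rt).as_rotvec()/k; r=np.round(np.degrees(rv)/8,2)
        xs.append(d.tolist());rs.append(r.tolist())
        p=p+Rc.apply(d*60); Rc=Rc*R.from_rotvec(np.radians(r*8))
    for a in range(0,n,8): print(str({"xyz":xs[a:a+8],"dr":rs[a:a+8]}).replace(" ",""))
    print("end",p.round(1),np.degrees(Rc.as_euler("xyz")).round(1))
E
python3 - <<'E'
from h import *
plan([515,-300,340],85,16)
E
```

```text
{'xyz':[[-0.61,-0.66,-0.1],[-0.66,-0.6,-0.09],[-0.71,-0.55,-0.1],[-0.75,-0.49,-0.09],[-0.79,-0.42,-0.1],[-0.82,-0.36,-0.09],[-0.85,-0.29,-0.1],[-0.87,-0.22,-0.09]],'dr':[[-0.0,0.0,0.58],[-0.0,0.0,0.59],[-0.0,0.0,0.58],[-0.0,0.0,0.59],[-0.0,0.0,0.58],[-0.0,0.0,0.59],[-0.0,0.0,0.58],[-0.0,0.0,0.59]]}
{'xyz':[[-0.88,-0.15,-0.1],[-0.89,-0.08,-0.09],[-0.9,-0.0,-0.1],[-0.89,0.07,-0.09],[-0.89,0.14,-0.1],[-0.87,0.22,-0.09],[-0.85,0.29,-0.1],[-0.82,0.35,-0.09]],'dr':[[-0.0,0.0,0.58],[-0.0,0.0,0.59],[-0.0,0.0,0.58],[-0.0,0.0,0.59],[-0.0,0.0,0.58],[-0.0,0.0,0.59],[-0.0,0.0,0.58],[-0.0,0.0,0.59]]}
end [ 515.1 -299.9  340. ] [-180.    0.   85.]
```

>>> carry_out(xyz=[[-0.61, -0.66, -0.1], [-0.66, -0.6, -0.09], [-0.71, -0.55, -0.1], [-0.75, -0.49, -0.09], [-0.79, -0.42, -0.1], [-0.82, -0.36, -0.09], [-0.85, -0.29, -0.1], [-0.87, -0.22, -0.09]], dr=[[0, 0, 0.58], [0, 0, 0.59], [0, 0, 0.58], [0, 0, 0.59], [0, 0, 0.58], [0, 0, 0.59], [0, 0, 0.58], [0, 0, 0.59]])

```text
time: 1.25
tool_pos: [348.2, 94.7, 294.7]
tcp_rot: [3.141, 0.0, 2.134]
contact_force: [1.1, 1.0, 0.5]
grip_width: 91.8
```

>>> carry_out(xyz=[[-0.88, -0.15, -0.1], [-0.89, -0.08, -0.09], [-0.9, 0, -0.1], [-0.89, 0.07, -0.09], [-0.89, 0.14, -0.1], [-0.87, 0.22, -0.09], [-0.85, 0.29, -0.1], [-0.82, 0.35, -0.09]], dr=[[0, 0, 0.58], [0, 0, 0.59], [0, 0, 0.58], [0, 0, 0.59], [0, 0, 0.58], [0, 0, 0.59], [0, 0, 0.58], [0, 0, 0.59]])

```text
time: 2.25
tool_pos: [515.6, -301.5, 340.0]
tcp_rot: [3.141, -0.0, 1.48]
contact_force: [0.2, -0.3, 0.3]
grip_width: 91.9
```

Run:
```python
from h import *
c=capture("wrist");c=capture("wrist");o=get_obs();print(o["time"],o["tool_pos"],o["tcp_rot"],o["dq"].round(3))
pickle.dump(c,open("w1.pkl","wb"));cv2.imwrite("pics/w1.png",cv2.convertScaleAbs(c["image"],alpha=1.5))
```

```text
2.35 [ 515.82255715 -304.26673879  338.11527524] [-3.14061188e+00  4.96167027e-04  1.47751864e+00] [ 0.048 -0.065  0.107  0.025  0.006 -0.024]
```

View pics/w1.png

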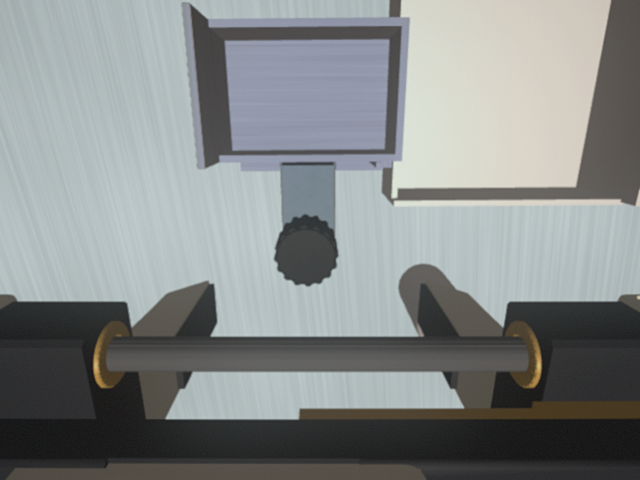

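Run:
```python
from h import *
c=pickle.load(open("w1.pkl","rb"))
crop(c["image"],175,0,425,185,3,"pics/w1a.png")
crop(c["image"],255,190,355,300,4,"pics/w1b.png")
print(c["pose"].round(3))
```

```text
[[ 9.95000e-01  9.40000e-02  2.80000e-02  5.23847e+02]
 [-9.80000e-02  9.50000e-01  2.96000e-01 -2.27703e+02]
 [ 1.00000e-03 -2.98000e-01  9.55000e-01  4.73323e+02]
 [ 0.00000e+00  0.00000e+00  0.00000e+00  1.00000e+00]]
```

View pics/w1a.png

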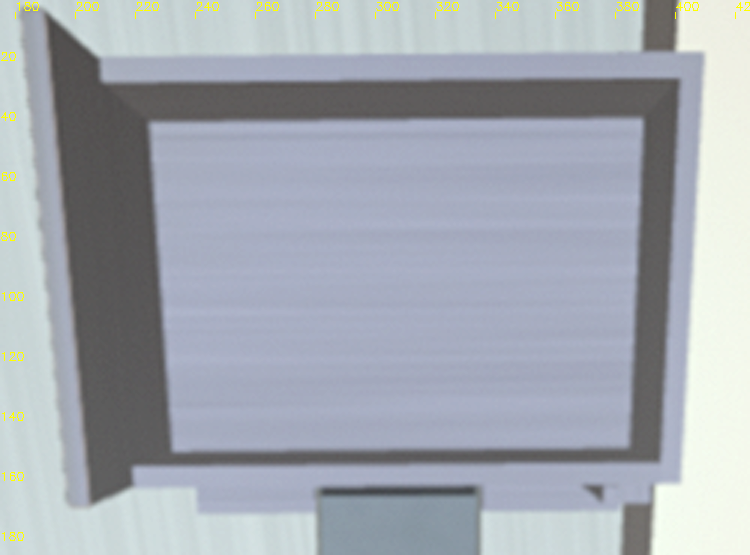

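View pics/w1b.png

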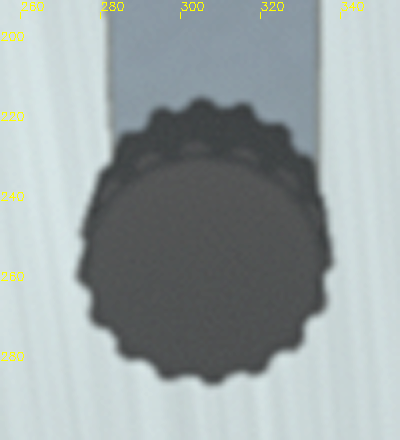

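Run:
```python
from h import *
np.set_printoptions(suppress=True,precision=1)
c=pickle.load(open("w1.pkl","rb"))
g=lambda p:[(175+a/3,b/3) for a,b in p]
F=plane(c,g([(148,121),(642,118),(630,447),(172,452)]),86)
M=plane(c,g([(679,79),(660,461)]),140)
O=plane(c,g([(704,53),(680,482)]),140)
print(F[:,:2],F[:,:2].mean(0)); 
e=lambda a,b:np.linalg.norm(a-b)
print("len x",e(F[0],F[1]),e(F[2],F[3]),"y",e(F[0],F[3]),e(F[1],F[2]))
ang=lambda a,b:np.degrees(np.arctan2(*(b-a)[[1,0]]))
print("yaw",ang(F[0],F[1]),ang(F[3],F[2]),ang(F[3],F[0])-90,ang(F[2],F[1])-90)
print("rim",M[:,:2],e(*M),ang(M[1],M[0])-90,O[:,:2],e(*O),ang(O[1],O[0])-90)
m=M.mean(0)[:2]
for yaw in(-5,):
  y=np.radians(yaw);X=np.array([np.cos(y),np.sin(y)]);Y=np.array([-X[1],X[0]])
  print("seat from rim",m-75*X,"from outer",O.mean(0)[:2]-81*X)
  k=plane(c,[(306.3,253.2)],214)[0,:2];print("knob",k,"seat from knob",k+115*Y)
```

```text
[[ 447.1 -153.4]
 [ 596.  -167.2]
 [ 587.9 -264.4]
 [ 438.4 -251.2]] [ 517.3 -209. ]
len x 149.6113365428076 150.07287331608515 y 98.27289618677769 97.52723229246283
yaw -5.295880606999471 -5.010041427493515 -5.056904024728311 -4.78502206159709
rim [[ 595.9 -167.4]
 [ 587.2 -263.9]] 96.93520100975249 -5.117709962109885 [[ 602.5 -162. ]
 [ 592.7 -270.4]] 108.80276074540872 -5.172975092135374
seat from rim [ 516.8 -209.1] from outer [ 516.9 -209.1]
knob [ 507.5 -319.5] seat from knob [ 517.5 -204.9]
```

Run:
```python
from h import *
plan([548,180,300],88,9)
```

```text
{'xyz':[[0.9,-0.02,0.07],[0.9,-0.02,0.07],[0.9,-0.01,0.07],[0.9,-0.01,0.07],[0.9,-0.0,0.07],[0.9,0.01,0.07],[0.9,0.01,0.07],[0.89,0.02,0.07]],'dr':[[-0.0,0.0,-0.05],[-0.0,0.0,-0.05],[-0.0,0.0,-0.05],[-0.0,0.0,-0.04],[-0.0,0.0,-0.05],[-0.0,0.0,-0.04],[-0.0,0.0,-0.05],[-0.0,0.0,-0.04]]}
{'xyz':[[0.9,0.02,0.07]],'dr':[[-0.01,0.0,-0.05]]}
end [548.2 180.1 300.1] [180.   0.  88.]
```

>>> carry_out(xyz=[[0.9, -0.02, 0.07], [0.9, -0.02, 0.07], [0.9, -0.01, 0.07], [0.9, -0.01, 0.07], [0.9, 0, 0.07], [0.9, 0.01, 0.07], [0.9, 0.01, 0.07], [0.89, 0.02, 0.07]], dr=[[0, 0, -0.05], [0, 0, -0.05], [0, 0, -0.05], [0, 0, -0.04], [0, 0, -0.05], [0, 0, -0.04], [0, 0, -0.05], [0, 0, -0.04]])

```text
time: 3.35
tool_pos: [540.9, 133.0, 306.3]
tcp_rot: [-3.142, -0.0, 1.536]
contact_force: [-0.3, -0.6, -0.0]
grip_width: 92.3
```

>>> carry_out(xyz=[[0.9, 0.02, 0.07], [0, 0, 0], [0, 0, 0]], dr=[[0, 0, -0.05], [0, 0, 0], [0, 0, 0]])

```text
time: 3.72
tool_pos: [544.4, 184.7, 302.0]
tcp_rot: [-3.141, 0.0, 1.543]
contact_force: [0.9, 0.1, 0.3]
grip_width: 91.9
```

Run:
```python
from h import *
c=capture("wrist");o=get_obs();print(o["time"],o["tool_pos"],o["tcp_rot"],o["dq"].round(3))
pickle.dump(c,open("w2.pkl","wb"));cv2.imwrite("pics/w2.png",cv2.convertScaleAbs(c["image"],alpha=1.5))
crop(c["image"],160,0,460,250,2,"pics/w2a.png")
```

```text
3.775 [544.59326057 184.0605748  302.21481451] [-3.14146771e+00  3.55783483e-04  1.54137712e+00] [-0.021 -0.002 -0.001  0.003 -0.002  0.003]
```

View pics/w2.png

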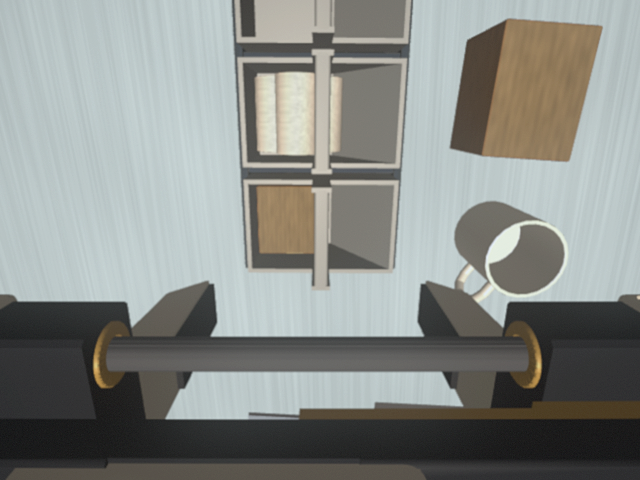

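View pics/w2a.png

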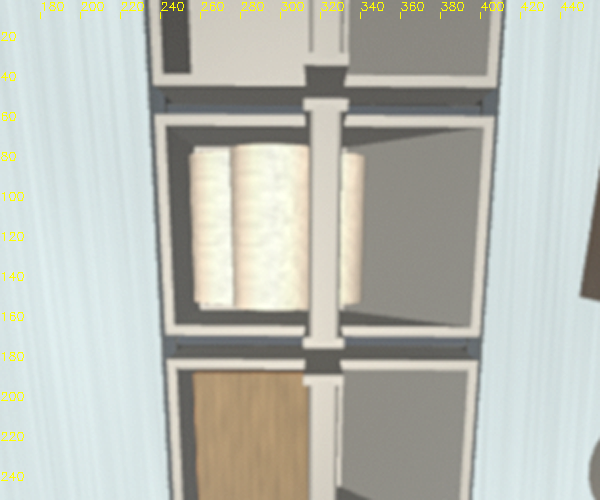

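Run:
```python
from h import *
np.set_printoptions(suppress=True,precision=1)
c=pickle.load(open("w2.pkl","rb"))
g=lambda p:[(160+a/2,b/2) for a,b in p]
F=plane(c,g([(153,115),(496,115),(480,336),(166,336)]),91)
e=lambda a,b:np.linalg.norm(a-b)
ang=lambda a,b:np.degrees(np.arctan2(*(b-a)[[1,0]]))
print(F[:,:2],F[:,:2].mean(0),e(F[0],F[1]),e(F[2],F[3]),e(F[0],F[3]),e(F[1],F[2]))
print("yaw",ang(F[0],F[1]),ang(F[3],F[2]),ang(F[3],F[0])-90,ang(F[2],F[1])-90)
B=plane(c,g([(326,98),(323,348)]),131);print(B[:,:2],B[:,:2].mean(0),e(*B),ang(B[1],B[0])-90)
plan([B[:,0].mean(),B[:,1].mean(),190],87.9,3)
```

```text
[[481.4 313.5]
 [622.3 309.5]
 [618.8 219.4]
 [479.1 223.4]] [550.4 266.5] 140.8988379247566 139.67747687997704 90.10271098462265 90.1194090737491
yaw -1.6267567660768727 -1.6318660799742706 -1.4374823414292308 -2.214040731670835
[[551.8 311.6]
 [548.5 221.7]] [550.2 266.6] 90.00417669813953 -2.123271145661249
{'xyz':[[0.46,0.02,0.62],[0.46,0.02,0.62],[0.46,0.01,0.63]],'dr':[[-0.0,0.0,0.02],[-0.0,0.0,0.02],[-0.0,0.0,0.01]]}
end [550.2 266.7 190. ] [-180.     0.    87.9]
```

>>> carry_out(xyz=[[0.46, 0.02, 0.62], [0.46, 0.02, 0.62], [0.46, 0.01, 0.63], [0, 0, 0.5], [0, 0, 0.3], [0, 0, 0.1], [0, 0, 0], [0, 0, 0]], dr=[[0, 0, 0.01], [0, 0, 0.01], [0, 0, 0.01], [0, 0, 0], [0, 0, 0], [0, 0, 0], [0, 0, 0], [0, 0, 0]])

```text
time: 4.78
tool_pos: [551.1, 267.2, 137.1]
tcp_rot: [3.14, -0.001, 1.537]
contact_force: [0.5, -0.6, 0.0]
grip_width: 91.9
```

Run:
```python
from h import *
o=get_obs();print(o["tool_pos"],np.degrees(o["tcp_rot"]),o["contact_force"])
plan([550.3,266.6,126.2],88.1,1)
```

```text
[551.1344715  267.16805648 137.11878102] [ 1.79891303e+02 -4.44479927e-02  8.80454960e+01] [ 0.4609582  -0.6238193   0.03191309]
{'xyz':[[-0.01,-0.01,0.18]],'dr':[[0.01,-0.01,-0.01]]}
end [550.5 266.6 126.3] [180.    0.   88.1]
```

>>> carry_out(xyz=[[-0.01, -0.014, 0.17], [0, 0, 0], [0, 0, 0]], dr=[[0, 0, 0], [0, 0, 0], [0, 0, 0]])

```text
time: 5.15
tool_pos: [549.6, 266.9, 125.7]
tcp_rot: [-3.141, -0.0, 1.537]
contact_force: [0.5, 0.1, 0.4]
grip_width: 91.8
```

Run:
```python
from h import *
c=capture("wrist");o=get_obs();print(o["time"],o["tool_pos"],np.degrees(o["tcp_rot"]),o["contact_force"])
cv2.imwrite("pics/w3.png",cv2.convertScaleAbs(c["image"],alpha=1.5))
```

```text
5.2 [549.64437479 266.92379288 125.79920965] [ 1.79991207e+02 -5.92612602e-03  8.80898881e+01] [ 0.27539221 -0.07450895  0.43577387]
```

View pics/w3.png

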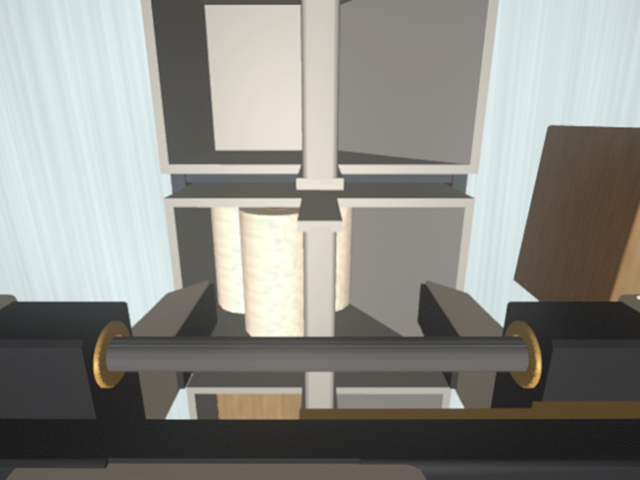

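>>> carry_out(xyz=[[0, 0.01, 0], [0, 0, 0], [0, 0, 0], [0, 0, 0], [0, 0, 0], [0, 0, 0]], dr=[[0, 0, 0], [0, 0, 0], [0, 0, 0], [0, 0, 0], [0, 0, 0], [0, 0, 0]], gripper=-1)

```text
time: 5.95
tool_pos: [550.2, 266.9, 125.7]
tcp_rot: [3.142, -0.0, 1.537]
contact_force: [0.3, -0.0, 0.6]
grip_width: 36.3
```

>>> carry_out(xyz=[[0, 0, 0], [0, 0, 0], [0, 0, 0], [0, 0, 0]], dr=[[0, 0, 0], [0, 0, 0], [0, 0, 0], [0, 0, 0]])

```text
time: 6.45
tool_pos: [550.4, 266.8, 125.7]
tcp_rot: [3.141, -0.0, 1.537]
contact_force: [0.5, -0.3, -0.9]
grip_width: 11.8
```

Run:
```python
from h import *
o=get_obs();print(o["time"],o["tool_pos"],np.degrees(o["tcp_rot"]),o["contact_force"],o["moment"],o["grip_width"])
```

```text
6.45 [550.359051   266.83620148 125.67964952] [ 1.79979534e+02 -6.97446971e-03  8.80806148e+01] [ 0.51916641 -0.32413117 -0.92384459] [-0.04736657 -0.13051518  0.00898023] 11.791377266674052
```

Gripped, with barely any side force. I'll lift gently straight up along world z.

>>> carry_out(xyz=[[0, 0, -0.05], [0, 0, -0.1], [0, 0, -0.15], [0, 0, -0.2]], dr=[[0, 0, 0], [0, 0, 0], [0, 0, 0], [0, 0, 0]])

```text
time: 6.95
tool_pos: [550.1, 266.8, 156.4]
tcp_rot: [-3.141, 0.0, 1.537]
contact_force: [-0.3, 0.6, -4.2]
grip_width: 11.9
```

Run:
```python
from h import *
o=get_obs();print(o["time"],o["tool_pos"],np.degrees(o["tcp_rot"]),o["contact_force"],o["moment"],o["grip_width"])
```

```text
6.95 [550.07288855 266.81519309 156.36298322] [-1.79980964e+02  2.23195382e-03  8.80833662e+01] [-0.34409876  0.62316248 -4.24815297] [-0.10923564  0.02146425  0.00018041] 11.885101659200691
```

Run:
```python
from h import *
plan([550.2,266.8,240],88.1,3)
plan([517.2,-208.8,320],84.9,13,start=[550.2,266.8,240])
```

```text
{'xyz':[[-0.0,0.0,-0.46],[-0.0,0.0,-0.47],[-0.0,0.0,-0.46]],'dr':[[-0.0,0.0,-0.0],[-0.0,0.0,-0.0],[-0.0,0.0,-0.0]]}
end [550.1 266.8 239.8] [-180.     0.    88.1]
{'xyz':[[-0.61,-0.02,-0.1],[-0.61,-0.02,-0.1],[-0.61,-0.02,-0.1],[-0.61,-0.01,-0.1],[-0.61,-0.01,-0.1],[-0.61,-0.01,-0.1],[-0.61,-0.01,-0.1],[-0.61,-0.0,-0.11]],'dr':[[-0.0,0.0,0.03],[-0.0,0.0,0.03],[-0.0,0.0,0.03],[-0.0,0.0,0.03],[-0.0,0.0,0.03],[-0.0,0.0,0.03],[-0.0,0.0,0.03],[-0.0,0.0,0.03]]}
{'xyz':[[-0.61,-0.0,-0.1],[-0.61,-0.0,-0.11],[-0.61,0.0,-0.1],[-0.62,0.01,-0.11],[-0.61,0.0,-0.1]],'dr':[[-0.0,0.0,0.03],[-0.0,0.0,0.03],[-0.0,0.0,0.03],[-0.0,0.0,0.03],[-0.0,0.0,0.04]]}
end [ 516.9 -208.5  319.8] [-180.     0.    84.9]
```

>>> carry_out(xyz=[[0, 0, -0.3], [0, 0, -0.5], [0, 0, -0.5], [-0.2, 0, -0.3], [-0.4, -0.02, -0.2], [-0.6, -0.02, -0.2], [-0.7, -0.01, -0.2], [-0.7, -0.01, -0.1]], dr=[[0, 0, 0], [0, 0, 0], [0, 0, 0], [0, 0, 0.03], [0, 0, 0.03], [0, 0, 0.03], [0, 0, 0.03], [0, 0, 0.03]])

```text
time: 7.95
tool_pos: [539.3, 109.2, 294.5]
tcp_rot: [3.141, 0.0, 1.516]
contact_force: [0.5, -0.7, -4.0]
grip_width: 11.7
```

>>> carry_out(xyz=[[-0.7, -0.01, -0.1], [-0.7, -0.01, -0.1], [-0.7, -0.01, -0.1], [-0.7, -0.01, 0], [-0.7, 0, 0], [-0.6, 0, 0], [-0.5, 0, 0], [-0.4, 0, 0]], dr=[[0, 0, 0.03], [0, 0, 0.03], [0, 0, 0.03], [0, 0, 0.03], [0, 0, 0.03], [0, 0, 0.03], [0, 0, 0.03], [0, 0, 0.03]])

```text
time: 8.95
tool_pos: [516.0, -189.8, 311.7]
tcp_rot: [-3.141, 0.0, 1.481]
contact_force: [0.7, -1.2, -3.8]
grip_width: 11.8
```

>>> carry_out(xyz=[[-0.2, 0, 0], [-0.12, 0, 0], [0, 0, 0], [0, 0, 0]], dr=[[0, 0, 0], [0, 0, 0], [0, 0, 0], [0, 0, 0]])

```text
time: 9.45
tool_pos: [515.5, -206.4, 311.7]
tcp_rot: [-3.142, -0.0, 1.484]
contact_force: [0.8, -0.2, -4.2]
grip_width: 11.6
```

Run:
```python
from h import *
c=capture("wrist");s=capture("side");t=capture("top");o=get_obs();print(o["time"],o["tool_pos"],np.degrees(o["tcp_rot"]),o["contact_force"],o["moment"],o["grip_width"])
pickle.dump((c,s,t),open("w4.pkl","wb"))
im=np.hstack([cv2.resize(x["image"],(533,400)) for x in(c,)]+[cv2.resize(s["image"][80:300,190:450],(267,226)).copy() if 0 else np.zeros((400,1,3),np.uint8)])
cv2.imwrite("pics/w4.png",cv2.convertScaleAbs(c["image"],alpha=1.5))
crop(s["image"],190,60,450,290,3,"pics/w4s.png");crop(t["image"],340,140,480,345,3,"pics/w4t.png")
plan([517.2,-208.8,320],84.9,1)
```

```text
9.6 [ 515.5116165  -206.52472305  311.77204973] [ 1.79994354e+02 -1.19466388e-02  8.50160024e+01] [-0.31739908 -0.12000592 -4.21945051] [-0.05961585 -0.00947436  0.00563532] 11.713158678283317
{'xyz':[[-0.04,0.03,-0.14]],'dr':[[0.0,-0.0,0.01]]}
end [ 517.1 -209.1  320.2] [180.   -0.   84.9]
```

View pics/w4.png

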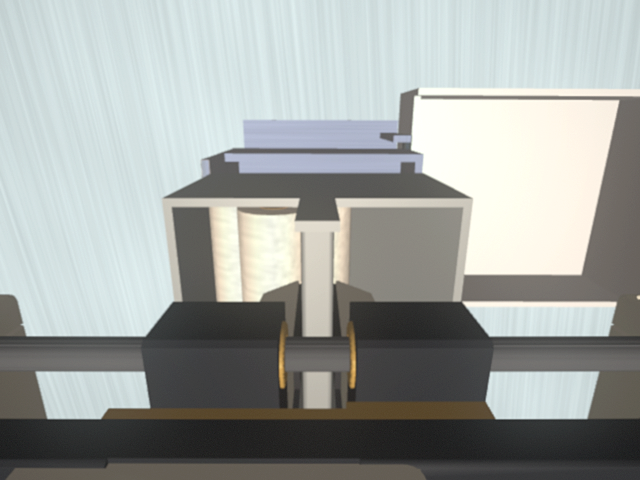

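View pics/w4s.png

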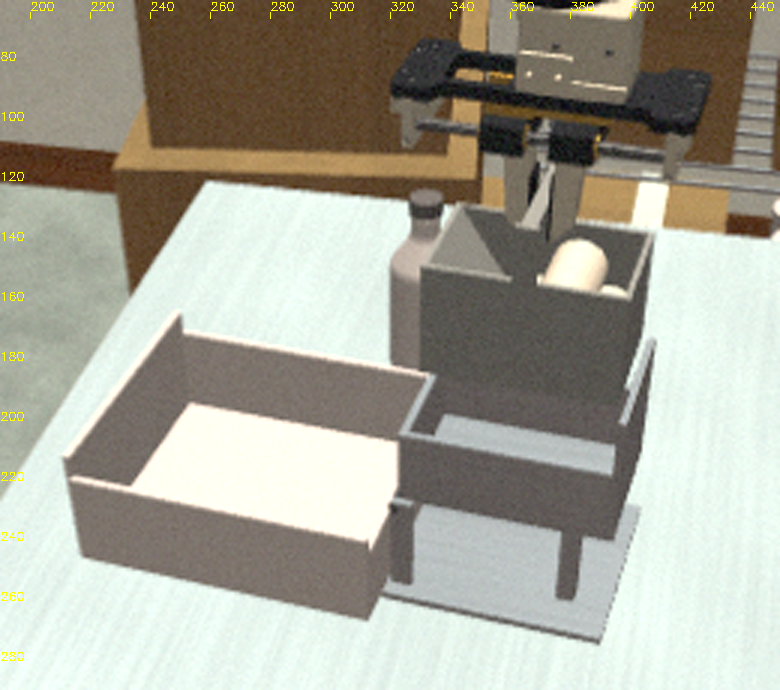

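>>> carry_out(xyz=[[-0.04, 0.03, 0], [0, 0, 0.1], [0, 0, 0.3], [0, 0, 0.3], [0, 0, 0.1], [0, 0, 0], [0, 0, 0]], dr=[[0, 0, 0.01], [0, 0, 0], [0, 0, 0], [0, 0, 0], [0, 0, 0], [0, 0, 0], [0, 0, 0]])

```text
time: 10.48
tool_pos: [517.3, -209.9, 264.5]
tcp_rot: [3.14, 0.001, 1.481]
contact_force: [0.9, 0.4, -4.4]
grip_width: 11.6
```

Run:
```python
from h import *
t=capture("top");c=capture("wrist");s=capture("side");o=get_obs();print(o["time"],o["tool_pos"],np.degrees(o["tcp_rot"]),o["contact_force"],o["moment"],o["grip_width"])
crop(s["image"],300,120,430,250,5,"pics/w5s.png")
cv2.imwrite("pics/w5.png",cv2.convertScaleAbs(c["image"],alpha=1.5))
plan([517.2,-208.8,250],84.9,1)
```

```text
10.625 [ 517.18555348 -209.82032014  264.31695403] [1.79936023e+02 2.38188980e-02 8.48842191e+01] [-1.08332125 -0.34063465 -4.74272316] [-0.06844751  0.03473233 -0.00760305] 11.505992485606836
{'xyz':[[0.02,-0.0,0.24]],'dr':[[0.01,0.0,-0.0]]}
end [ 517.3 -208.6  249.9] [-180.     0.    84.9]
```

View pics/w5s.png

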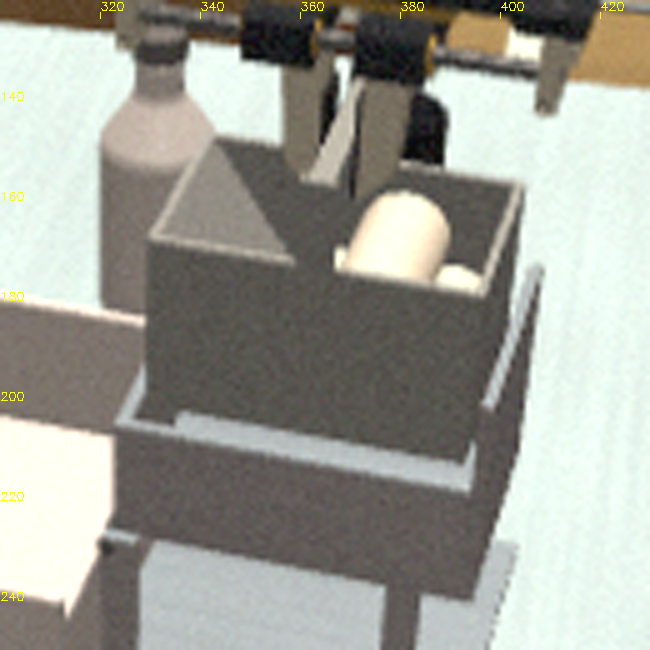

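View pics/w5.png

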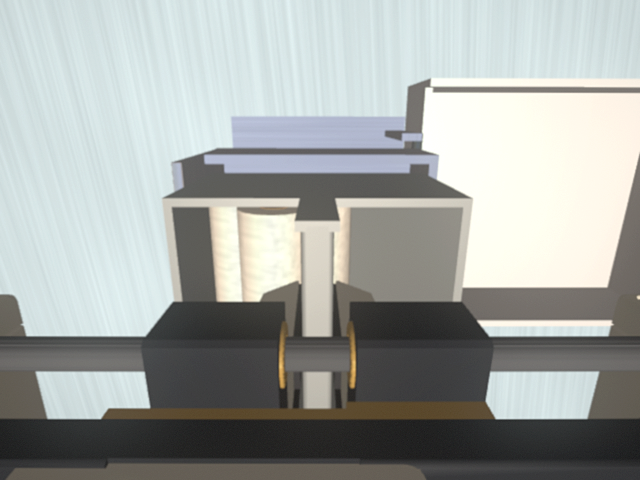

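>>> carry_out(xyz=[[0.015, 0, 0.1], [0, 0, 0.2], [0, 0, 0.2], [0, 0, 0.1], [0, 0, 0]], dr=[[0, 0, 0], [0, 0, 0], [0, 0, 0], [0, 0, 0], [0, 0, 0]])

```text
time: 11.25
tool_pos: [516.8, -208.7, 227.0]
tcp_rot: [-3.14, -0.001, 1.481]
contact_force: [0.7, -0.3, -4.7]
grip_width: 12.0
```

>>> carry_out(xyz=[[0, 0, 0.1], [0, 0, 0.1], [0, 0, 0.05], [0, 0, 0]], dr=[[0, 0, 0], [0, 0, 0], [0, 0, 0], [0, 0, 0]])

```text
time: 11.75
tool_pos: [516.9, -208.7, 212.4]
tcp_rot: [-3.141, -0.0, 1.481]
contact_force: [0.5, 0.2, -4.8]
grip_width: 12.1
```

>>> carry_out(xyz=[[0, 0, 0.05], [0, 0, 0.03], [0, 0, 0.03], [0, 0, 0]], dr=[[0, 0, 0], [0, 0, 0], [0, 0, 0], [0, 0, 0]])

```text
time: 12.25
tool_pos: [517.0, -208.7, 205.9]
tcp_rot: [-3.141, -0.0, 1.482]
contact_force: [-0.2, 0.7, -4.4]
grip_width: 11.6
```

>>> carry_out(xyz=[[0, 0, 0.015], [0, 0, 0.015], [0, 0, 0]], dr=[[0, 0, 0], [0, 0, 0], [0, 0, 0]])

```text
time: 12.62
tool_pos: [517.3, -208.9, 205.6]
tcp_rot: [3.14, 0.001, 1.482]
contact_force: [-2.5, 1.0, 5.2]
grip_width: 11.8
```

>>> carry_out(xyz=[[0, 0, 0], [0, 0, 0], [0, 0, 0]], dr=[[0, 0, 0], [0, 0, 0], [0, 0, 0]], gripper=0.3)

```text
time: 13.0
tool_pos: [517.1, -208.9, 204.2]
tcp_rot: [3.141, -0.0, 1.481]
contact_force: [0.6, 0.5, 0.7]
grip_width: 37.2
```

>>> carry_out(xyz=[[0, 0, -0.1], [0, 0, -0.5], [0, 0, -0.8], [-0.3, 0, -0.5], [-0.6, 0, 0], [-0.6, 0, 0], [-0.4, 0, 0], [0, 0, 0]], dr=[[0, 0, 0], [0, 0, 0], [0, 0, 0], [0, 0, 0], [0, 0, 0], [0, 0, 0], [0, 0, 0], [0, 0, 0]])

```text
time: 14.0
tool_pos: [506.5, -323.6, 317.9]
tcp_rot: [-3.141, -0.001, 1.479]
contact_force: [0.5, 0.1, -0.8]
grip_width: 59.4
```

Run:
```python
from h import *
c=capture("wrist");s=capture("side");o=get_obs();print(o["time"],o["tool_pos"],np.degrees(o["tcp_rot"]),o["contact_force"],o["moment"],o["grip_width"])
pickle.dump(c,open("w6.pkl","wb"))
crop(s["image"],300,120,430,250,5,"pics/w6s.png")
cv2.imwrite("pics/w6.png",cv2.convertScaleAbs(c["image"],alpha=1.5))
```

```text
14.1 [ 506.96538752 -321.80369711  318.20463574] [-1.79991259e+02 -5.05531705e-02  8.48807909e+01] [ 0.79475078  0.91028343 -0.28901352] [-0.05718304  0.02340053  0.03676256] 59.76363556469873
```

View pics/w6s.png

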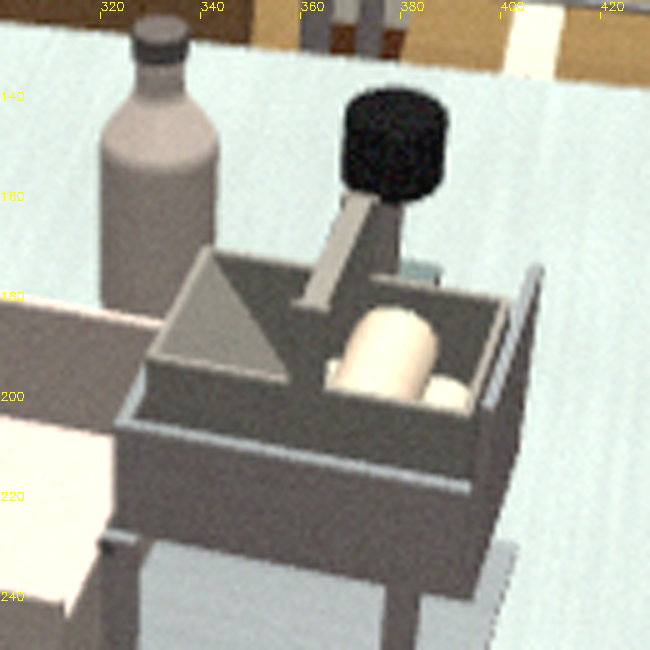

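View pics/w6.png

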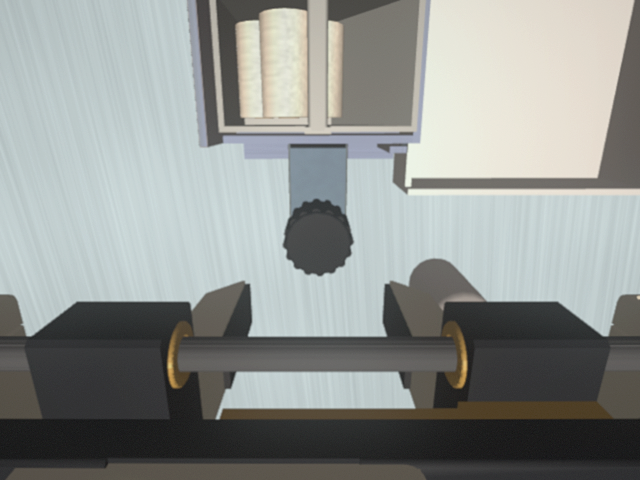

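Run:
```python
from h import *
c=pickle.load(open("w6.pkl","rb"))
for v in(239.5,240.5,242): print(plane(c,[(318.5,v)],214).round(1))
g=c["image"]; m=(g.max(2)<60).astype(np.uint8)*255; m[283:]=0; m[:195]=0;m[:,:270]=0;m[:,365:]=0
cv2.imwrite("pics/m.png",m)
cn=max(cv2.findContours(m,0,1)[0],key=cv2.contourArea);print(cv2.boundingRect(cn),cv2.minEnclosingCircle(cn))
print(proj(c,[[506.8,-323.5,214],[506.8,-321.5,214],[506.8+22,-323.5,214],[506.8,-345.5,214]]))
print(get_obs()["joint_positions"])
```

```text
[[ 507.4 -319.6  214. ]]
[[ 507.3 -320.3  214. ]]
[[ 507.3 -321.3  214. ]]
(284, 199, 69, 76) ((317.5057678222656, 236.63856506347656), 37.84880828857422)
[[318.10713898 245.26179161]
 [317.8279824  242.35554889]
 [351.78422706 242.31534178]
 [321.09384026 276.35591146]]
[-6.93486357e-01  4.47175153e-01  1.17263130e+00  6.40226046e-04
  1.52241298e+00 -6.04170535e-01]
```

Run:
```python
from h import *
plan([507.2,-322,201],84.9,4)
```

```text
{'xyz':[[-0.0,0.0,0.49],[-0.0,0.0,0.49],[-0.0,0.0,0.49],[-0.0,0.0,0.48]],'dr':[[-0.0,-0.0,-0.0],[-0.0,-0.0,-0.0],[-0.0,-0.0,-0.0],[-0.0,-0.01,-0.0]]}
end [ 507.  -321.7  201.2] [-180.     0.    84.9]
```

>>> carry_out(xyz=[[0, 0, 0.5], [0, 0, 0.7], [0, 0, 0.5], [0, 0, 0.2], [0, 0, 0.05], [0, 0, 0], [0, 0, 0]], dr=[[0, 0, 0], [0, 0, 0], [0, 0, 0], [0, 0, 0], [0, 0, 0], [0, 0, 0], [0, 0, 0]])

```text
time: 14.98
tool_pos: [507.4, -322.6, 202.6]
tcp_rot: [3.14, 0.001, 1.482]
contact_force: [-1.2, -0.5, 0.2]
grip_width: 59.4
```

Run:
```python
from h import *
s=capture("side");o=get_obs();print(o["time"],o["tool_pos"],np.degrees(o["tcp_rot"]),o["contact_force"],o["moment"],o["grip_width"])
crop(s["image"],310,70,430,190,5,"pics/w7s.png")
```

```text
15.025 [ 507.25233919 -322.59134156  202.372895  ] [1.79906508e+02 5.62996468e-02 8.48840799e+01] [-0.88609728  0.64535732  0.31135078] [-0.09873181  0.12491666  0.03762539] 59.66955360615598
```

View pics/w7s.png

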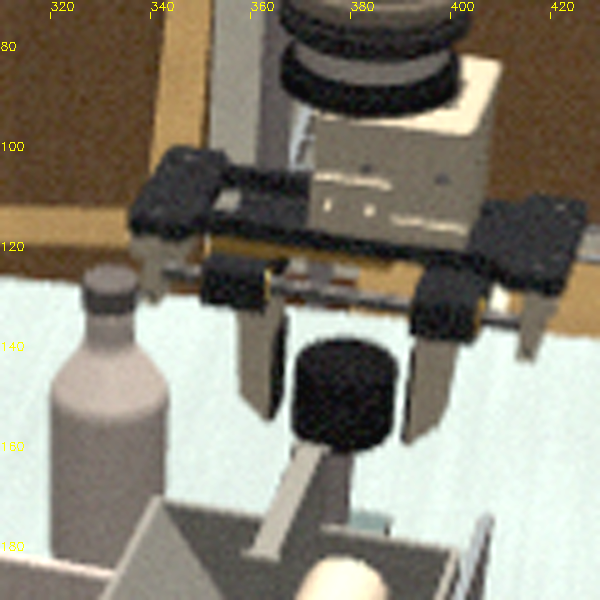

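Fingers straddle the knob. Close on it.

>>> carry_out(xyz=[[0, 0, 0], [0, 0, 0], [0, 0, 0], [0, 0, 0]], dr=[[0, 0, 0], [0, 0, 0], [0, 0, 0], [0, 0, 0]], gripper=-1)

```text
time: 15.52
tool_pos: [507.1, -322.4, 201.5]
tcp_rot: [3.141, 0.0, 1.481]
contact_force: [1.1, 0.3, 1.3]
grip_width: 43.9
```

```bash
cat > st.py <<'E'
from h import *
o=get_obs();print(o["time"],o["tool_pos"].round(1),np.degrees(o["tcp_rot"]).round(2),"F",o["contact_force"].round(2),"M",o["moment"].round(3),o["grip_width"].round(2),"tau6",o["tau"][5].round(3))
E
python3 st.py
```

```text
Traceback (most recent call last):
  File "st.py", line 2, in <module>
    o=get_obs();print(o["time"],o["tool_pos"].round(1),np.degrees(o["tcp_rot"]).round(2),"F",o["contact_force"].round(2),"M",o["moment"].round(3),o["grip_width"].round(2),"tau6",o["tau"][5].round(3))
                                                                                                                                                  ^^^^^^^^^^^^^^^^^^^^^
AttributeError: 'float' object has no attribute 'round'
```

```bash
sed -i 's/o\["grip_width"\].round(2)/round(o["grip_width"],2)/' st.py; python3 st.py
```

```text
15.525 [ 507.1 -322.4  201.5] [1.7997e+02 1.0000e-02 8.4880e+01] F [1.1  0.34 1.35] M [-0.095 -0.04   0.006] 43.92 tau6 -0.011
```

>>> carry_out(xyz=[[0, 0, 0], [0, 0, 0], [0, 0, 0], [0, 0, 0], [0, 0, 0]], dr=[[0, 0, 0.5], [0, 0, 0.7], [0, 0, 0.7], [0, 0, 0.6], [0, 0, 0]])

```text
time: 16.15
tool_pos: [507.1, -322.4, 201.5]
tcp_rot: [3.141, -0.0, 1.133]
contact_force: [1.2, -0.1, 1.9]
grip_width: 43.4
```

```bash
python3 st.py
```

```text
16.15 [ 507.1 -322.4  201.5] [179.96  -0.    64.92] F [ 1.2  -0.14  1.92] M [-0.152 -0.065 -0.027] 43.44 tau6 0.41
```

>>> carry_out(xyz=[[0, 0, 0], [0, 0, 0]], dr=[[0, 0, 0.6], [0, 0, 0]])

```text
time: 16.4
tool_pos: [507.1, -322.4, 201.5]
tcp_rot: [3.141, -0.0, 1.051]
contact_force: [1.2, 0.3, 2.3]
grip_width: 44.1
```

```bash
python3 st.py
```

```text
16.4 [ 507.1 -322.4  201.5] [179.96  -0.    60.2 ] F [1.23 0.32 2.29] M [-0.129 -0.077 -0.023] 44.07 tau6 0.38
```

>>> carry_out(xyz=[[0, 0, 0], [0, 0, 0]], dr=[[0, 0, 0.5], [0, 0, 0]])

```text
time: 16.65
tool_pos: [507.1, -322.5, 201.5]
tcp_rot: [3.141, -0.0, 0.981]
contact_force: [1.3, -0.2, 2.6]
grip_width: 43.5
```

```bash
python3 st.py
```

```text
16.65 [ 507.1 -322.5  201.5] [ 1.7996e+02 -1.0000e-02  5.6240e+01] F [ 1.28 -0.25  2.58] M [-0.148 -0.175 -0.054] 43.49 tau6 0.296
```

>>> carry_out(xyz=[[0, 0, 0], [0, 0, 0]], dr=[[0, 0, 0.5], [0, 0, 0]])

```text
time: 16.9
tool_pos: [507.1, -322.5, 201.5]
tcp_rot: [3.141, -0.0, 0.912]
contact_force: [1.7, -0.0, 2.7]
grip_width: 43.0
```

```bash
python3 st.py
```

```text
16.9 [ 507.1 -322.5  201.5] [ 1.7996e+02 -1.0000e-02  5.2240e+01] F [ 1.75 -0.03  2.74] M [-0.17  -0.201 -0.067] 43.05 tau6 0.295
```

>>> carry_out(xyz=[[0, 0, 0], [0, 0, 0]], dr=[[0, 0, 0.5], [0, 0, 0]])

```text
time: 17.15
tool_pos: [507.1, -322.4, 201.5]
tcp_rot: [3.141, -0.0, 0.842]
contact_force: [2.1, -0.2, 2.8]
grip_width: 43.3
```

```bash
python3 st.py
```

```text
17.15 [ 507.1 -322.4  201.5] [ 1.7996e+02 -1.0000e-02  4.8250e+01] F [ 2.12 -0.24  2.84] M [-0.139 -0.184 -0.064] 43.26 tau6 0.294
```

```bash
python3 - <<'E'
from h import *
c=capture("wrist");s=capture("side");t=capture("top")
pickle.dump((c,s,t),open("w8.pkl","wb"))
cv2.imwrite("pics/w8.png",cv2.convertScaleAbs(c["image"],alpha=1.5))
crop(s["image"],310,130,430,250,5,"pics/w8s.png")
E
python3 st.py
```

```text
17.3 [ 507.1 -322.5  201.5] [ 1.7996e+02 -1.0000e-02  4.8210e+01] F [ 2.3  -0.74  2.94] M [-0.226 -0.243  0.025] 43.55 tau6 -0.004
```

View pics/w8.png

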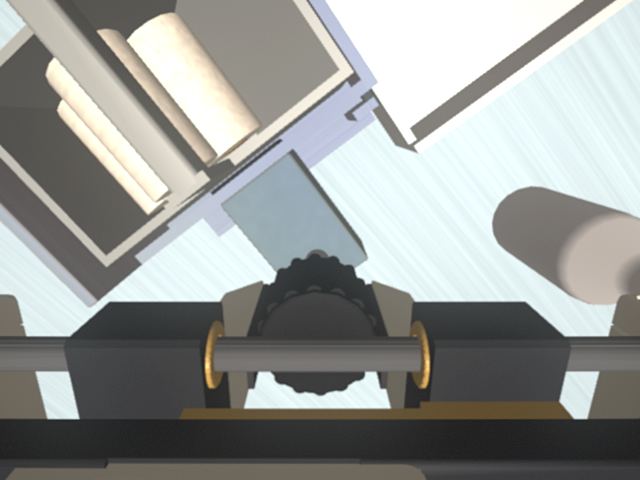

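View pics/w8s.png

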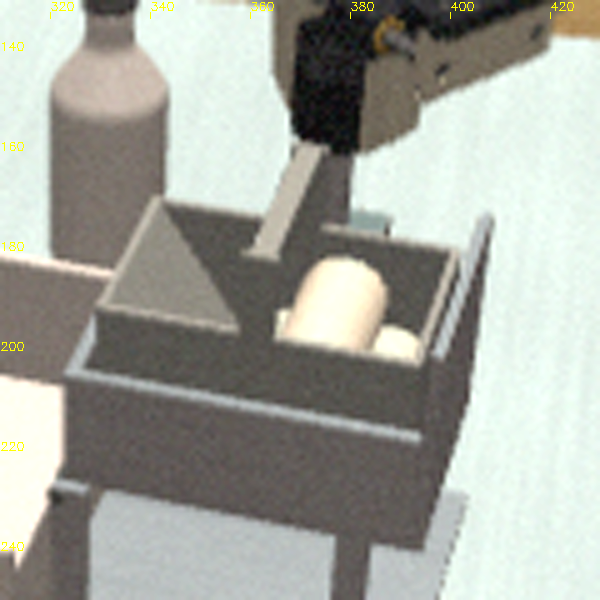

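>>> carry_out(xyz=[[0, 0, 0], [0, 0, 0]], dr=[[0, 0, 0.5], [0, 0, 0]])

```text
time: 17.55
tool_pos: [507.1, -322.5, 201.5]
tcp_rot: [3.141, -0.0, 0.771]
contact_force: [2.6, -1.3, 3.0]
grip_width: 43.2
```

```bash
python3 st.py
```

```text
17.55 [ 507.1 -322.5  201.5] [ 1.7996e+02 -1.0000e-02  4.4180e+01] F [ 2.61 -1.34  2.96] M [-0.208 -0.289 -0.095] 43.2 tau6 0.303
```

>>> carry_out(xyz=[[0, 0, 0], [0, 0, 0]], dr=[[0, 0, 0.5], [0, 0, 0]])

```text
time: 17.8
tool_pos: [507.1, -322.4, 201.5]
tcp_rot: [3.141, -0.0, 0.702]
contact_force: [2.7, -0.3, 4.0]
grip_width: 44.1
```

```bash
python3 st.py
```

```text
17.8 [ 507.1 -322.4  201.5] [ 1.7997e+02 -1.0000e-02  4.0220e+01] F [ 2.72 -0.32  3.96] M [-0.211 -0.314 -0.03 ] 44.06 tau6 0.299
```

>>> carry_out(xyz=[[0, 0, 0], [0, 0, 0]], dr=[[0, 0, 0.5], [0, 0, 0]])

```text
time: 18.05
tool_pos: [507.1, -322.5, 201.5]
tcp_rot: [3.141, -0.0, 0.632]
contact_force: [2.5, -1.3, 4.5]
grip_width: 43.6
```

```bash
python3 st.py
```

```text
18.05 [ 507.1 -322.5  201.5] [ 1.7997e+02 -2.0000e-02  3.6230e+01] F [ 2.47 -1.28  4.46] M [-0.234 -0.306 -0.036] 43.56 tau6 0.294
```

>>> carry_out(xyz=[[0, 0, 0], [0, 0, 0]], dr=[[0, 0, 0.5], [0, 0, 0]])

```text
time: 18.3
tool_pos: [507.1, -322.4, 201.5]
tcp_rot: [3.141, -0.0, 0.563]
contact_force: [3.4, -0.6, 4.2]
grip_width: 43.3
```

```bash
python3 st.py
```

```text
18.3 [ 507.1 -322.4  201.5] [ 1.7997e+02 -2.0000e-02  3.2240e+01] F [ 3.38 -0.57  4.22] M [-0.282 -0.303 -0.019] 43.28 tau6 0.292
```

```bash
python3 - <<'E'
from h import *
c=capture("wrist")
pickle.dump(c,open("w9.pkl","wb"))
cv2.imwrite("pics/w9.png",cv2.convertScaleAbs(c["image"],alpha=1.5))
E
python3 st.py
```

```text
18.35 [ 507.1 -322.4  201.5] [ 1.7997e+02 -2.0000e-02  3.2260e+01] F [ 2.56 -1.24  3.69] M [-0.225 -0.413 -0.08 ] 43.43 tau6 0.04
```

View pics/w9.png

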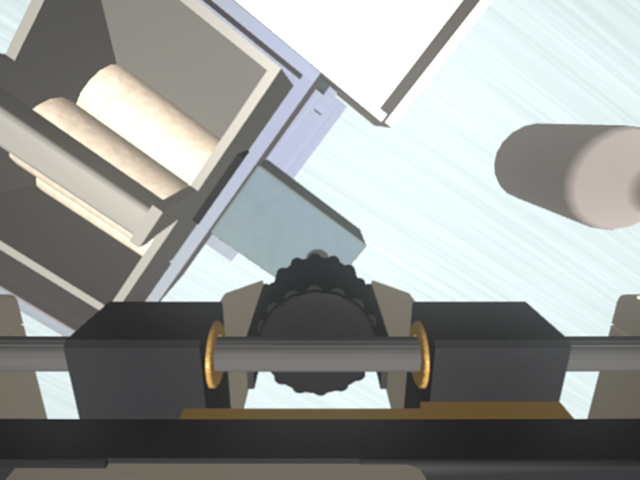

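>>> carry_out(xyz=[[0, 0, 0], [0, 0, 0]], dr=[[0, 0, 0.4], [0, 0, 0]])

```text
time: 18.6
tool_pos: [507.1, -322.4, 201.5]
tcp_rot: [3.141, -0.0, 0.506]
contact_force: [2.4, -0.7, 4.1]
grip_width: 43.7
```

```bash
python3 st.py
```

```text
18.6 [ 507.1 -322.4  201.5] [ 1.7997e+02 -2.0000e-02  2.9020e+01] F [ 2.43 -0.71  4.15] M [-0.293 -0.406 -0.02 ] 43.75 tau6 0.225
```

>>> carry_out(xyz=[[0, 0, 0], [0, 0, 0]], dr=[[0, 0, 0.4], [0, 0, 0]])

```text
time: 18.85
tool_pos: [507.0, -322.5, 201.4]
tcp_rot: [3.141, -0.0, 0.451]
contact_force: [2.9, -1.5, 4.3]
grip_width: 43.5
```

```bash
python3 st.py
```

```text
18.85 [ 507.  -322.5  201.4] [ 1.7997e+02 -2.0000e-02  2.5820e+01] F [ 2.87 -1.54  4.26] M [-0.26  -0.375 -0.027] 43.47 tau6 0.225
```

>>> carry_out(xyz=[[0, 0, 0], [0, 0, 0]], dr=[[0, 0, 0.4], [0, 0, 0]])

```text
time: 19.1
tool_pos: [507.0, -322.5, 201.4]
tcp_rot: [3.141, -0.0, 0.395]
contact_force: [3.8, -1.9, 5.4]
grip_width: 43.5
```

```bash
python3 st.py
```

```text
19.1 [ 507.  -322.5  201.4] [ 1.7998e+02 -2.0000e-02  2.2620e+01] F [ 3.75 -1.87  5.37] M [-0.309 -0.435 -0.031] 43.5 tau6 0.225
```

>>> carry_out(xyz=[[0, 0, 0], [0, 0, 0]], dr=[[0, 0, 0.4], [0, 0, 0]])

```text
time: 19.35
tool_pos: [507.0, -322.4, 201.4]
tcp_rot: [3.141, -0.0, 0.339]
contact_force: [3.2, -1.1, 4.7]
grip_width: 43.5
```

```bash
python3 st.py
```

```text
19.35 [ 507.  -322.4  201.4] [ 1.7998e+02 -2.0000e-02  1.9430e+01] F [ 3.19 -1.11  4.74] M [-0.32  -0.419  0.088] 43.49 tau6 0.337
```

>>> carry_out(xyz=[[0, 0, 0], [0, 0, 0]], dr=[[0, 0, 0.3], [0, 0, 0]])

```text
time: 19.6
tool_pos: [507.0, -322.4, 201.4]
tcp_rot: [3.141, -0.0, 0.297]
contact_force: [2.8, -2.4, 4.7]
grip_width: 43.6
```

```bash
python3 st.py
```

```text
19.6 [ 507.  -322.4  201.4] [ 1.7998e+02 -2.0000e-02  1.7050e+01] F [ 2.79 -2.41  4.75] M [-0.289 -0.474  0.138] 43.63 tau6 0.332
```

>>> carry_out(xyz=[[0, 0, 0], [0, 0, 0]], dr=[[0, 0, 0.3], [0, 0, 0]])

```text
time: 19.85
tool_pos: [507.0, -322.4, 201.4]
tcp_rot: [3.141, -0.0, 0.256]
contact_force: [3.7, -2.2, 4.6]
grip_width: 43.5
```

```bash
python3 st.py
```

```text
19.85 [ 507.  -322.4  201.4] [ 1.7998e+02 -2.0000e-02  1.4640e+01] F [ 3.69 -2.19  4.56] M [-0.327 -0.415  0.178] 43.55 tau6 0.332
```

>>> carry_out(xyz=[[0, 0, 0], [0, 0, 0]], dr=[[0, 0, 0.3], [0, 0, 0]])

```text
time: 20.1
tool_pos: [507.0, -322.5, 201.4]
tcp_rot: [3.141, -0.0, 0.214]
contact_force: [3.7, -1.7, 5.9]
grip_width: 43.6
```

```bash
python3 st.py
```

```text
20.1 [ 507.  -322.5  201.4] [ 1.7997e+02 -2.0000e-02  1.2240e+01] F [ 3.74 -1.72  5.86] M [-0.369 -0.449  0.194] 43.61 tau6 0.332
```

```bash
for i in 1 2 3; do python3 -c "
from h import *
c=capture('wrist')
pickle.dump(c,open('w10.pkl','wb'))
cv2.imwrite('pics/w10.png',cv2.convertScaleAbs(c['image'],alpha=1.5))"; python3 st.py; done
```

```text
20.15 [ 507.  -322.5  201.4] [ 1.7997e+02 -2.0000e-02  1.2260e+01] F [ 4.03 -1.24  4.77] M [-0.349 -0.495  0.207] 43.51 tau6 0.207
20.2 [ 507.  -322.4  201.5] [ 1.7998e+02 -2.0000e-02  1.2270e+01] F [ 3.5  -1.54  4.73] M [-0.297 -0.425  0.137] 43.49 tau6 0.174
20.25 [ 507.  -322.4  201.4] [ 1.7998e+02 -2.0000e-02  1.2270e+01] F [ 3.91 -1.98  5.38] M [-0.291 -0.447  0.173] 43.33 tau6 0.167
```

View pics/w10.png

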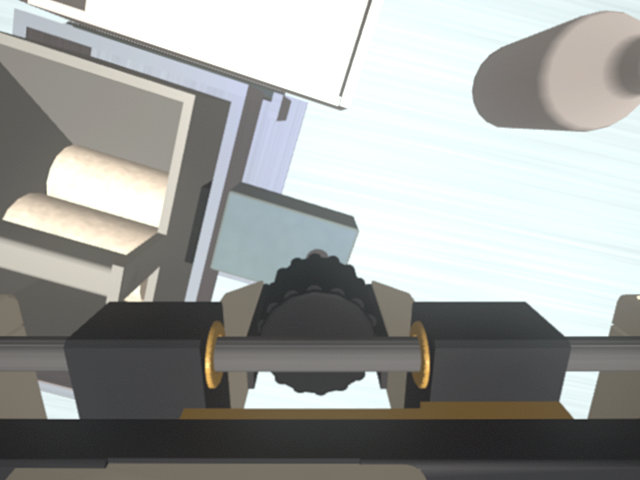

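Run:
```python
from h import *
np.set_printoptions(suppress=True,precision=1)
y=np.radians(-5.1);X=np.array([np.cos(y),np.sin(y)]);Y=np.array([-X[1],X[0]]);seat=np.array([517,-209.])
def loc(p): d=p[:,:2]-seat; return np.c_[d@X,d@Y]
c=pickle.load(open("w10.pkl","rb"));c9=pickle.load(open("w9.pkl","rb"));c8=pickle.load(open("w8.pkl","rb"))[0]
crop(c["image"],60,60,300,300,3,"pics/x10.png");crop(c9["image"],100,60,340,300,3,"pics/x9.png")
print(loc(plane(c,[(197,95),(163,232)],171)))
k=[cv2.cvtColor(q["image"],6)[283:400,245:400] for q in(c8,c9,c)]
for a,b in((0,1),(1,2)):
    pt=k[a][10:100,15:140]; r=cv2.matchTemplate(k[b],pt,cv2.TM_CCOEFF_NORMED);print(cv2.minMaxLoc(r),np.abs(k[a].astype(int)-k[b]).mean())
cv2.imwrite("pics/kn.png",cv2.convertScaleAbs(np.hstack([cv2.resize(q["image"][245:400,240:395],None,fx=1.7,fy=1.7) for q in(c8,c9,c)]),alpha=2.5))
```

```text
[[ 70.  -41.7]
 [  9.  -39.4]]
(0.3284373879432678, 0.9985902309417725, (30, 27), (15, 10)) 1.6214502343534603
(0.33262139558792114, 0.9978859424591064, (30, 27), (15, 10)) 2.4076647366969945
```

View pics/x10.png

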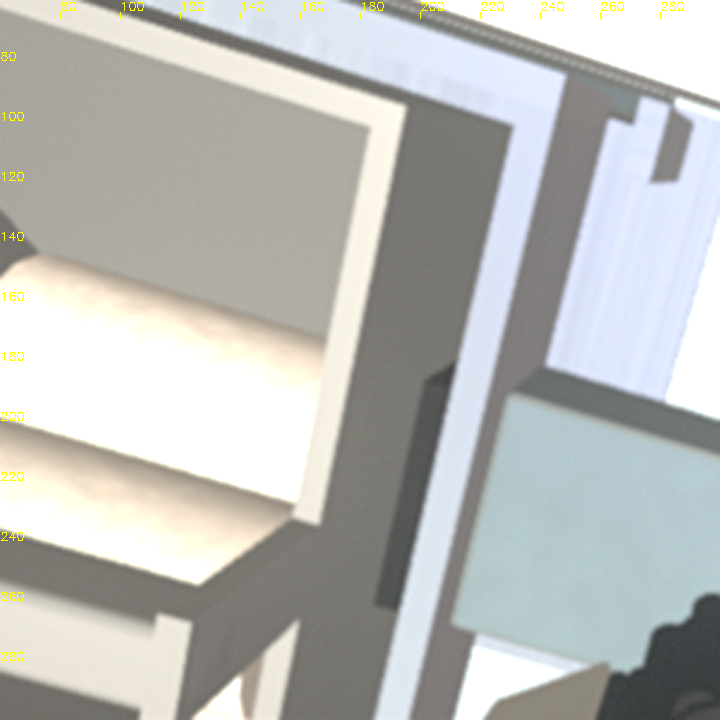

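View pics/kn.png

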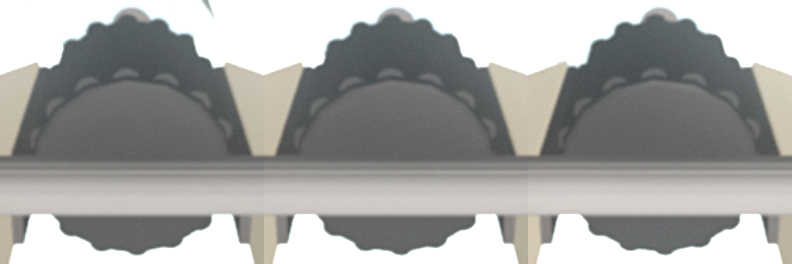

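>>> carry_out(xyz=[[0, 0, 0]], dr=[[0, 0, 0.25]])

```text
time: 20.38
tool_pos: [507.0, -322.5, 201.5]
tcp_rot: [3.141, -0.0, 0.179]
contact_force: [2.8, -1.8, 5.2]
grip_width: 43.2
```

```bash
python3 st.py; for i in 1 ; do python3 -c "
from h import *
c=capture('wrist')
"; python3 st.py; done
```

```text
20.375 [ 507.  -322.5  201.5] [ 1.7997e+02 -2.0000e-02  1.0240e+01] F [ 2.83 -1.83  5.19] M [-0.288 -0.443  0.307] 43.17 tau6 -0.214
20.425 [ 507.  -322.4  201.5] [ 1.7997e+02 -2.0000e-02  1.0130e+01] F [ 3.32 -1.78  5.67] M [-0.335 -0.465  0.157] 43.62 tau6 0.153
```

>>> carry_out(xyz=[[0, 0, 0], [0, 0, 0], [0, 0, 0]], dr=[[0, 0, 0], [0, 0, 0], [0, 0, 0]], gripper=0.2)

```text
time: 20.8
tool_pos: [506.3, -321.9, 200.5]
tcp_rot: [-3.14, 0.002, 0.177]
contact_force: [-0.0, 0.1, 0.3]
grip_width: 54.9
```

>>> carry_out(xyz=[[0, 0, -0.2], [0, 0, -0.6], [0, 0, -0.6], [0, 0, 0]], dr=[[0, 0, 0], [0, 0, 0], [0, 0, 0], [0, 0, 0]])

```text
time: 21.3
tool_pos: [507.8, -323.1, 289.4]
tcp_rot: [3.136, -0.005, 0.176]
contact_force: [-0.7, -0.7, -0.2]
grip_width: 55.1
```

```bash
python3 st.py
python3 - <<'E'
from h import *
s=capture("side");crop(s["image"],300,120,430,250,5,"pics/w11s.png")
E
```

```text
21.3 [ 507.8 -323.1  289.4] [179.69  -0.27  10.1 ] F [-0.7  -0.71 -0.18] M [-0.042  0.138  0.038] 55.15 tau6 0.001
```

View pics/w11s.png

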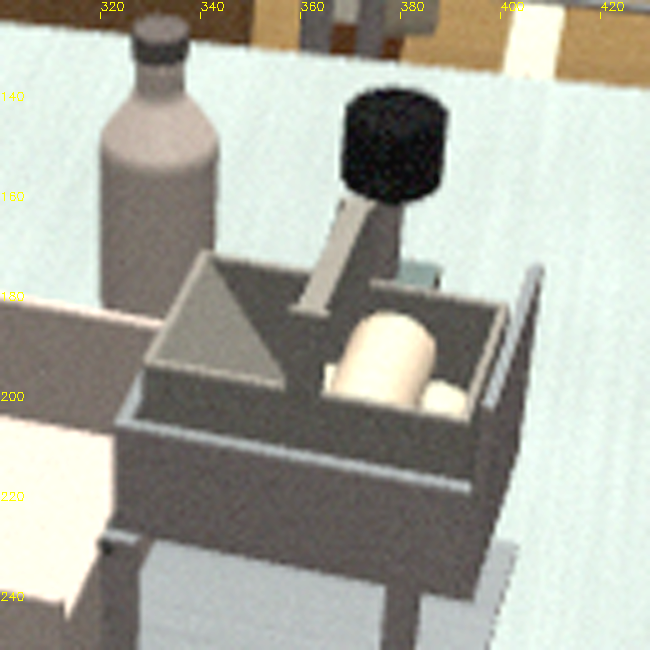

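Run:
```python
from h import *
plan([391,-198,289],84.9,10)
```

```text
{'xyz':[[-0.15,-0.24,-0.0],[-0.12,-0.26,-0.0],[-0.09,-0.27,-0.0],[-0.05,-0.28,-0.01],[-0.02,-0.28,-0.0],[0.02,-0.28,-0.01],[0.06,-0.28,-0.0],[0.1,-0.27,-0.01]],'dr':[[0.0,-0.0,-0.94],[0.0,-0.0,-0.93],[0.0,0.0,-0.94],[0.0,0.0,-0.93],[0.0,0.0,-0.94],[0.0,0.0,-0.93],[0.01,0.0,-0.94],[0.0,0.0,-0.93]]}
{'xyz':[[0.13,-0.25,-0.0],[0.16,-0.24,-0.01]],'dr':[[0.01,0.0,-0.94],[0.0,0.01,-0.93]]}
end [ 390.9 -197.7  289.1] [180.   -0.   84.9]
```

>>> carry_out(xyz=[[-0.15, -0.24, 0], [-0.12, -0.26, 0], [-0.09, -0.27, 0], [-0.05, -0.28, 0], [-0.02, -0.28, 0], [0.02, -0.28, 0], [0.06, -0.28, 0], [0.1, -0.27, 0]], dr=[[0, 0, -0.94], [0, 0, -0.93], [0, 0, -0.94], [0, 0, -0.93], [0, 0, -0.94], [0, 0, -0.93], [0, 0, -0.94], [0, 0, -0.93]], gripper=-1)

```text
time: 22.35
tool_pos: [413.1, -221.6, 284.3]
tcp_rot: [-3.139, -0.001, 1.225]
contact_force: [0.1, 0.8, 0.4]
grip_width: 0.6
```

>>> carry_out(xyz=[[0.13, -0.25, 0], [0.16, -0.24, 0], [0, 0, 0.3], [0, 0, 0.3], [0, 0, 0]], dr=[[0, 0, -0.94], [0, 0, -0.93], [0, 0, 0], [0, 0, 0], [0, 0, 0]])

```text
time: 22.98
tool_pos: [389.6, -196.6, 247.7]
tcp_rot: [-3.138, -0.002, 1.482]
contact_force: [-1.0, -0.1, 0.2]
grip_width: 0.2
```

```bash
python3 st.py
python3 - <<'E'
from h import *
plan([392,-198,193],84.9,2)
c=capture("wrist");cv2.imwrite("pics/w12.png",cv2.convertScaleAbs(c["image"],alpha=1.5))
E
```

```text
22.975 [ 389.6 -196.6  247.7] [-1.7978e+02 -1.4000e-01  8.4890e+01] F [-0.98 -0.13  0.22] M [-0.054  0.055 -0.05 ] 0.21 tau6 -0.001
{'xyz':[[-0.01,0.02,0.46],[-0.01,0.02,0.45]],'dr':[[-0.01,-0.01,-0.0],[-0.02,-0.01,-0.0]]}
end [ 391.7 -197.9  193.1] [180.    0.   84.9]
```

View pics/w12.png

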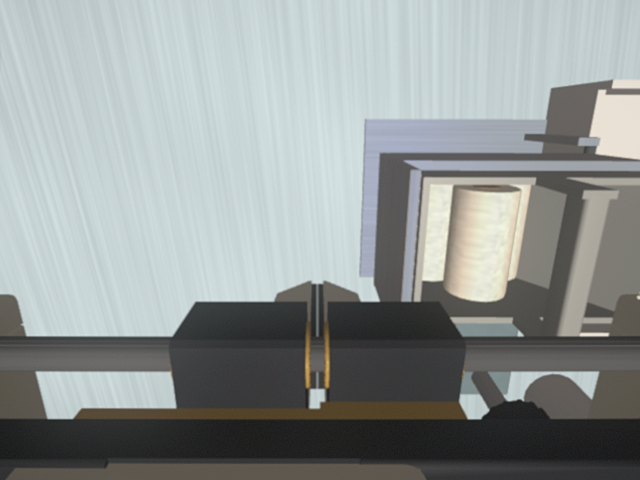

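Run:
```python
from h import *
th=np.r_[0,np.cumsum(np.r_[[.02,.035],[.06]*18,.05,.04,.03,.02,.02])]
print(th[-1],len(th))
r=np.hypot(162,91);ph=np.arctan2(91,-162)
P=np.c_[r*np.cos(ph-th),r*np.sin(ph-th)]
d=np.diff(P,axis=0)/60; q=np.round(np.diff(np.round(np.cumsum(np.r_[[[0,0]],d],0),3),axis=0),3)
for i in range(0,len(q),8): print(th[min(i+8,len(th)-1)].round(3),[[0,float(a),float(-b)] for a,b in q[i:i+8].round(3)])
```

```text
1.2950000000000006 26
0.415 [[0, 0.031, -0.054], [0, 0.056, -0.092], [0, 0.105, -0.154], [0, 0.113, -0.147], [0, 0.122, -0.14], [0, 0.131, -0.132], [0, 0.138, -0.125], [0, 0.145, -0.116]]
0.895 [[0, 0.152, -0.107], [0, 0.158, -0.098], [0, 0.163, -0.088], [0, 0.169, -0.078], [0, 0.173, -0.068], [0, 0.176, -0.057], [0, 0.18, -0.047], [0, 0.182, -0.036]]
1.275 [[0, 0.185, -0.024], [0, 0.185, -0.014], [0, 0.186, -0.003], [0, 0.185, 0.009], [0, 0.154, 0.015], [0, 0.123, 0.018], [0, 0.091, 0.017], [0, 0.061, 0.013]]
1.295 [[0, 0.06, 0.014]]
```

>>> carry_out(xyz=[[-0.01, 0.02, 0.4], [-0.01, 0.02, 0.4], [0, 0.1, 0.1], [0, 0.1, 0], [0, 0, 0]], dr=[[0, 0, 0], [0, 0, 0], [0, 0, 0], [0, 0, 0], [0, 0, 0]])

```text
time: 23.65
tool_pos: [405.9, -200.3, 196.2]
tcp_rot: [3.14, 0.001, 1.482]
contact_force: [0.3, -0.2, 0.3]
grip_width: 0.1
```

```bash
python3 st.py
```

```text
23.65 [ 405.9 -200.3  196.2] [1.799e+02 5.000e-02 8.491e+01] F [ 0.32 -0.18  0.34] M [-0.093  0.052 -0.018] 0.1 tau6 0.043
```

>>> carry_out(xyz=[[0, 0.06, 0.05], [0, 0.06, 0], [0, 0.05, 0], [0, 0, 0]], dr=[[0, 0, 0], [0, 0, 0], [0, 0, 0], [0, 0, 0]])

```text
time: 24.15
tool_pos: [415.3, -200.8, 192.3]
tcp_rot: [3.141, -0.0, 1.482]
contact_force: [0.1, -0.0, -0.4]
grip_width: 0.2
```

```bash
python3 st.py
```

```text
24.15 [ 415.3 -200.8  192.3] [179.99  -0.    84.89] F [ 0.08 -0.02 -0.44] M [-0.061  0.026  0.031] 0.16 tau6 0.021
```

>>> carry_out(xyz=[[0, 0.06, 0], [0, 0.04, 0], [0, 0, 0]], dr=[[0, 0, 0], [0, 0, 0], [0, 0, 0]])

```text
time: 24.52
tool_pos: [419.9, -201.2, 192.3]
tcp_rot: [-3.139, -0.0, 1.482]
contact_force: [-6.1, -0.5, 4.8]
grip_width: 0.5
```

```bash
python3 st.py
python3 - <<'E'
from h import *
s=capture("side");crop(s["image"],340,110,460,240,5,"pics/w13s.png")
E
```

```text
24.525 [ 419.9 -201.2  192.3] [-1.7983e+02 -1.0000e-02  8.4900e+01] F [-6.15 -0.47  4.78] M [-0.075  0.939  0.016] 0.52 tau6 -0.004
```

View pics/w13s.png

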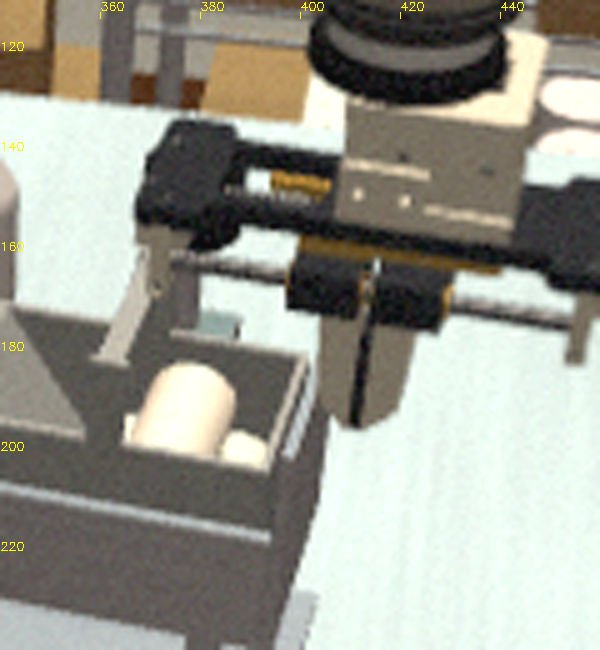

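>>> carry_out(xyz=[[0, -0.1, 0], [0, -0.2, 0], [0, -0.1, 0], [0, 0, 0], [0, 0, 0], [0, 0, 0], [0, 0, 0], [0, 0, 0]], dr=[[0, 0, 0], [-0.5, 0, 0], [-0.7, 0, 0], [-0.7, 0, 0], [-0.7, 0, 0], [-0.7, 0, 0], [-0.7, 0, 0], [0, 0, 0]])

```text
time: 25.58
tool_pos: [396.0, -199.0, 191.4]
tcp_rot: [2.585, -0.002, 1.479]
contact_force: [-0.5, -0.3, -0.7]
grip_width: 0.1
```

```bash
python3 st.py
python3 - <<'E'
from h import *
o=get_obs();print(o["joint_positions"].round(3));Rc=R.from_euler("xyz",o["tcp_rot"]);print(Rc.as_matrix().round(3))
s=capture("side");crop(s["image"],340,110,460,240,5,"pics/w14s.png")
E
```

```text
25.575 [ 396.  -199.   191.4] [ 1.4808e+02 -9.0000e-02  8.4720e+01] F [-0.48 -0.32 -0.69] M [-0.08   0.338 -0.036] 0.13 tau6 -1.662
[-0.911  0.076  2.214  0.767  0.592 -1.412]
[[ 0.092  0.845  0.527]
 [ 0.996 -0.079 -0.047]
 [ 0.002  0.529 -0.849]]
```

View pics/w14s.png

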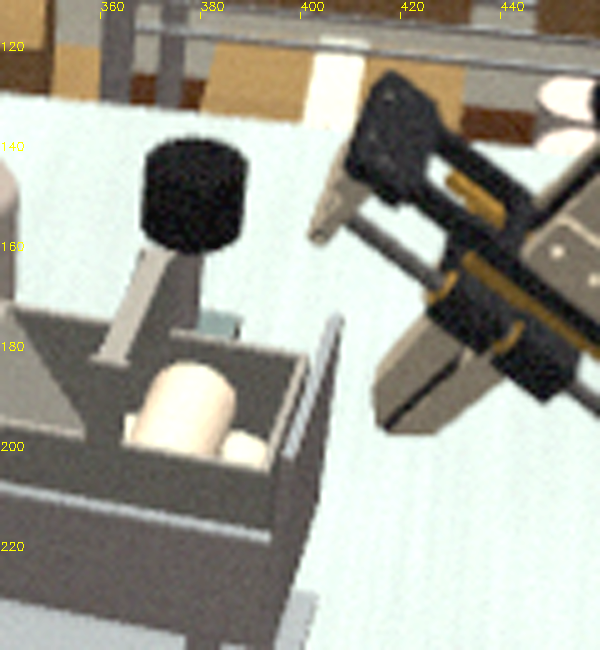

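>>> carry_out(xyz=[[0, 0.1, 0.1], [0, 0.1, 0.1], [0, 0.03, 0.02], [0, 0, 0]], dr=[[0, 0, 0], [0, 0, 0], [0, 0, 0], [0, 0, 0]])

```text
time: 26.12
tool_pos: [416.1, -200.6, 187.8]
tcp_rot: [2.584, -0.0, 1.483]
contact_force: [-0.3, 0.1, -0.6]
grip_width: -0.0
```

>>> carry_out(xyz=[[0, 0.045, 0.025], [0, 0.045, 0.025], [0, 0, 0]], dr=[[0, 0, 0], [0, 0, 0], [0, 0, 0]])

```text
time: 26.5
tool_pos: [419.5, -200.9, 187.7]
tcp_rot: [2.586, 0.001, 1.482]
contact_force: [-32.2, 0.8, 16.2]
grip_width: 0.5
```

```bash
python3 st.py
```

```text
26.5 [ 419.5 -200.9  187.7] [1.4819e+02 8.0000e-02 8.4920e+01] F [-32.21   0.78  16.18] M [-0.15   2.984 -0.215] 0.47 tau6 0.044
```

```bash
cat > arc.py <<'E'
from h import *
import sys
def arc(th,P0=(-162,93)):
    th=np.array(th);r=np.hypot(*P0);ph=np.arctan2(P0[1],P0[0])
    P=np.c_[r*np.cos(ph-th),r*np.sin(ph-th)]/60
    c,s=np.cos(np.radians(32)),np.sin(np.radians(32))
    Q=np.c_[c*P[:,0]+s*P[:,1], s*P[:,0]-c*P[:,1]]
    q=np.round(np.diff(np.round(Q,3),axis=0),3)
    for i in range(0,len(q),8): print(round(th[min(i+8,len(th)-1)],3),[[0,float(a),float(b)] for a,b in q[i:i+8]])
def theta():
    o=get_obs();y=np.radians(-5.1);X=np.array([np.cos(y),np.sin(y)])
    Rc=R.from_euler("xyz",o["tcp_rot"]); tip=o["tool_pos"]+Rc.apply([0,8,22])
    h=np.array([517,-209])+81*X; v=[(tip[:2]-h)@X,tip[2]-80]
    return v,np.arctan2(93,-162)-np.arctan2(v[1],v[0]),np.hypot(*v)
E
python3 - <<'E'
from arc import *
print(theta())
arc(np.r_[0,np.cumsum(np.r_[.02,.035,[.05]*22,.04,.03,.02])])
E
```

```text
([np.float64(-160.41932728015945), np.float64(93.26083126705785)], np.float64(0.005460151730133145), np.float64(185.5584630612184))
0.355 [[0, 0.055, -0.029], [0, 0.098, -0.048], [0, 0.142, -0.062], [0, 0.146, -0.055], [0, 0.148, -0.048], [0, 0.151, -0.04], [0, 0.152, -0.032], [0, 0.153, -0.025]]
0.755 [[0, 0.155, -0.018], [0, 0.155, -0.009], [0, 0.156, -0.002], [0, 0.156, 0.006], [0, 0.155, 0.014], [0, 0.154, 0.021], [0, 0.153, 0.03], [0, 0.151, 0.036]]
1.155 [[0, 0.149, 0.045], [0, 0.147, 0.052], [0, 0.144, 0.059], [0, 0.141, 0.066], [0, 0.137, 0.073], [0, 0.134, 0.08], [0, 0.129, 0.086], [0, 0.125, 0.093]]
1.245 [[0, 0.097, 0.079], [0, 0.07, 0.061], [0, 0.046, 0.042]]
```

First ease the press off by about 2 mm. Then follow the hinge arc, up and forward, so the plate carries the fingertip without wedging.

>>> carry_out(xyz=[[0, -0.03, -0.018], [0, 0.055, -0.029], [0, 0.098, -0.048], [0, 0.14, -0.06], [0, 0.145, -0.055], [0, 0, 0]], dr=[[0, 0, 0], [0, 0, 0], [0, 0, 0], [0, 0, 0], [0, 0, 0], [0, 0, 0]])

```text
time: 27.25
tool_pos: [435.5, -202.3, 211.7]
tcp_rot: [2.584, -0.0, 1.482]
contact_force: [-7.3, -0.1, 0.6]
grip_width: 0.5
```

```bash
python3 st.py
python3 - <<'E'
from arc import *
print(theta())
s=capture("side");crop(s["image"],300,90,460,240,4,"pics/w15s.png")
E
```

```text
27.25 [ 435.5 -202.3  211.7] [ 1.4807e+02 -2.0000e-02  8.4940e+01] F [-7.28 -0.09  0.58] M [-0.129  1.362 -0.091] 0.5 tau6 0.261
([np.float64(-144.36120520950365), np.float64(117.21722664214661)], np.float64(0.16086016212618848), np.float64(185.9570805084248))
```

View pics/w15s.png

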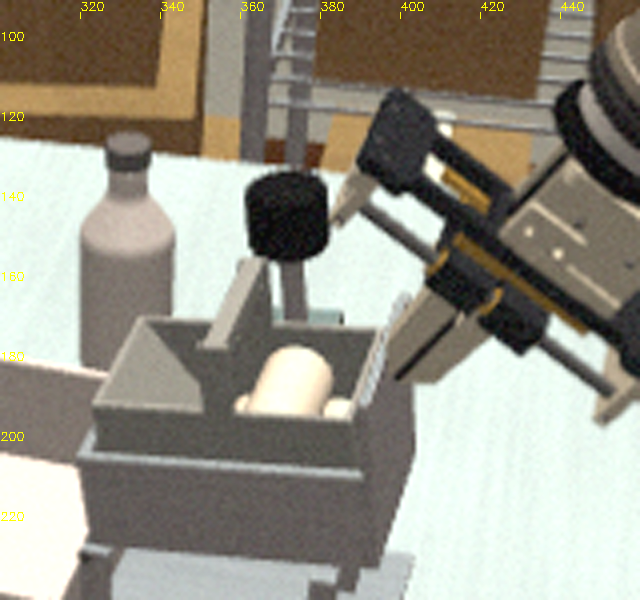

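>>> carry_out(xyz=[[0, 0.1, -0.032], [0, 0.148, -0.045], [0, 0.151, -0.04], [0, 0.152, -0.032], [0, 0.153, -0.025], [0, 0.155, -0.018], [0, 0.155, -0.009], [0, 0.156, -0.002]], dr=[[0, 0, 0], [0, 0, 0], [0, 0, 0], [0, 0, 0], [0, 0, 0], [0, 0, 0], [0, 0, 0], [0, 0, 0]])

```text
time: 28.3
tool_pos: [488.1, -206.8, 258.6]
tcp_rot: [2.586, -0.001, 1.482]
contact_force: [-6.0, 0.8, -1.2]
grip_width: 0.5
```

```bash
python3 st.py
python3 - <<'E'
from arc import *
v,t,r=theta();print(v,t,r, get_obs()["joint_positions"].round(2))
arc(np.r_[t,t+np.cumsum(np.r_[[.05]*16])],(-162,93))
E
```

```text
28.3 [ 488.1 -206.8  258.6] [ 1.4815e+02 -8.0000e-02  8.4920e+01] F [-6.    0.79 -1.17] M [0.028 1.27  0.005] 0.51 tau6 -0.259
[np.float64(-91.58593408756005), np.float64(164.12311640157606)] 0.5406693692933442 187.9478136612825 [-0.73  0.12  1.93  0.51  0.7  -0.97]
0.941 [[0, 0.155, 0.011], [0, 0.155, 0.019], [0, 0.153, 0.027], [0, 0.152, 0.035], [0, 0.15, 0.042], [0, 0.147, 0.05], [0, 0.145, 0.057], [0, 0.142, 0.064]]
1.341 [[0, 0.138, 0.071], [0, 0.135, 0.078], [0, 0.131, 0.085], [0, 0.126, 0.091], [0, 0.121, 0.097], [0, 0.117, 0.103], [0, 0.111, 0.109], [0, 0.106, 0.114]]
```

>>> carry_out(xyz=[[0, 0.155, 0.011], [0, 0.155, 0.019], [0, 0.153, 0.027], [0, 0.152, 0.035], [0, 0.15, 0.042], [0, 0.147, 0.05], [0, 0.145, 0.057], [0, 0.142, 0.064]], dr=[[0, 0, 0], [0, 0, 0], [0, 0, 0], [0, 0, 0], [0, 0, 0], [0, 0, 0], [0, 0, 0], [0, 0, 0]])

```text
time: 29.3
tool_pos: [559.7, -213.4, 283.2]
tcp_rot: [2.581, -0.0, 1.482]
contact_force: [-4.6, 1.9, 7.2]
grip_width: 0.5
```

```bash
python3 st.py
python3 - <<'E'
from arc import *
v,t,r=theta();print(v,t,r)
s=capture("side");crop(s["image"],200,60,450,270,3,"pics/w16s.png")
E
```

```text
29.3 [ 559.7 -213.4  283.2] [ 1.4791e+02 -1.0000e-02  8.4900e+01] F [-4.65  1.94  7.2 ] M [0.272 0.45  0.192] 0.52 tau6 -0.148
[np.float64(-19.64200068126258), np.float64(188.8569587952391)] 0.9460261294542294 189.87564108160205
```

View pics/w16s.png

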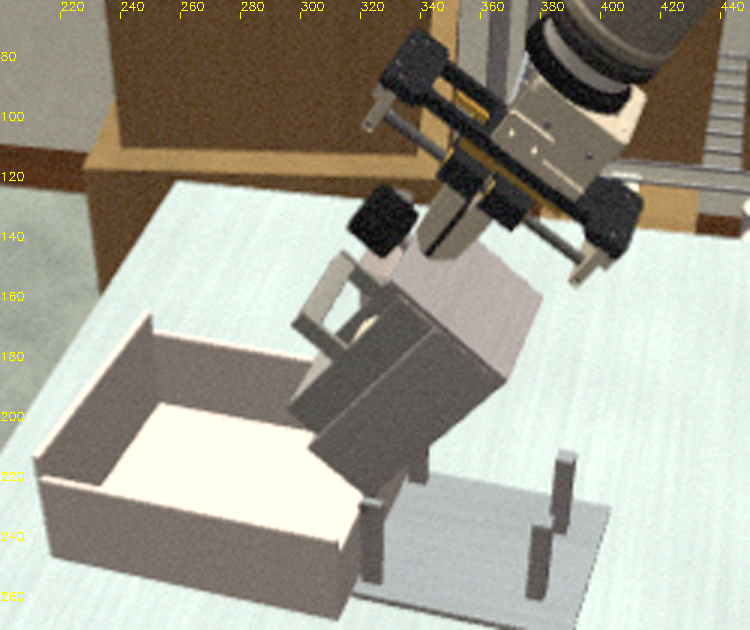

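Run:
```python
from arc import *
v,t,r=theta();arc(np.r_[t,t+np.cumsum(np.r_[[.04]*8,.03,.03,.03,.02])],(-164.5,94.5))
```

```text
1.271 [[0, 0.112, 0.059], [0, 0.11, 0.063], [0, 0.107, 0.067], [0, 0.104, 0.071], [0, 0.102, 0.076], [0, 0.098, 0.079], [0, 0.095, 0.083], [0, 0.092, 0.087]]
1.381 [[0, 0.066, 0.068], [0, 0.065, 0.07], [0, 0.062, 0.071], [0, 0.04, 0.049]]
```

>>> carry_out(xyz=[[0, 0.112, 0.059], [0, 0.11, 0.063], [0, 0.107, 0.067], [0, 0.104, 0.071], [0, 0.102, 0.076], [0, 0.098, 0.079], [0, 0.095, 0.083], [0, 0.06, 0.055]], dr=[[0, 0, 0], [0, 0, 0], [0, 0, 0], [0, 0, 0], [0, 0, 0], [0, 0, 0], [0, 0, 0], [0, 0, 0]])

```text
time: 30.35
tool_pos: [618.6, -218.9, 282.5]
tcp_rot: [2.576, 0.001, 1.481]
contact_force: [-1.9, 3.6, 11.7]
grip_width: 0.3
```

```bash
python3 st.py
python3 - <<'E'
from arc import *
v,t,r=theta();print(v,t,r)
s=capture("side");crop(s["image"],200,60,450,270,3,"pics/w17s.png")
t=capture("top");crop(t["image"],330,130,500,350,3,"pics/w17t.png")
E
```

```text
30.35 [ 618.6 -218.9  282.5] [1.4759e+02 7.0000e-02 8.4870e+01] F [-1.95  3.58 11.66] M [ 0.365 -0.382  0.324] 0.3 tau6 -0.02
[np.float64(39.61329187934717), np.float64(188.1721776234661)] 1.2571447237646356 192.29659727898365
```

View pics/w17s.png

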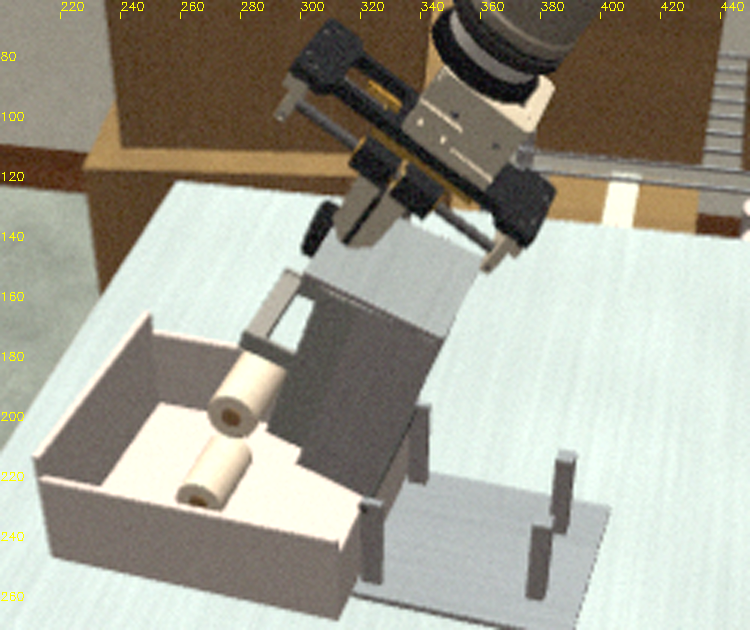

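>>> carry_out(xyz=[[0, 0.06, 0.06], [0, 0.04, 0.045], [0, 0, 0], [0, 0, 0], [0, 0, 0], [0, 0, 0], [0, 0, 0], [0, 0, 0]], dr=[[0, 0, 0], [0, 0, 0], [0, 0, 0], [0, 0, 0], [0, 0, 0], [0, 0, 0], [0, 0, 0], [0, 0, 0]])

```text
time: 31.45
tool_pos: [627.0, -219.7, 280.8]
tcp_rot: [2.575, 0.001, 1.481]
contact_force: [-0.1, 2.5, 11.8]
grip_width: 0.5
```

```bash
python3 st.py
python3 - <<'E'
from arc import *
v,t,r=theta();print(v,t,r)
s=capture("side");crop(s["image"],200,60,450,270,3,"pics/w18s.png")
t=capture("top");crop(t["image"],330,130,500,350,3,"pics/w18t.png")
E
```

```text
31.45 [ 627.  -219.7  280.8] [1.4754e+02 9.0000e-02 8.4860e+01] F [-0.07  2.48 11.84] M [ 0.393 -0.559  0.31 ] 0.49 tau6 0.031
[np.float64(48.05341049692619), np.float64(186.55544862543798)] 1.3017604449293965 192.6449212209461
```

View pics/w18s.png

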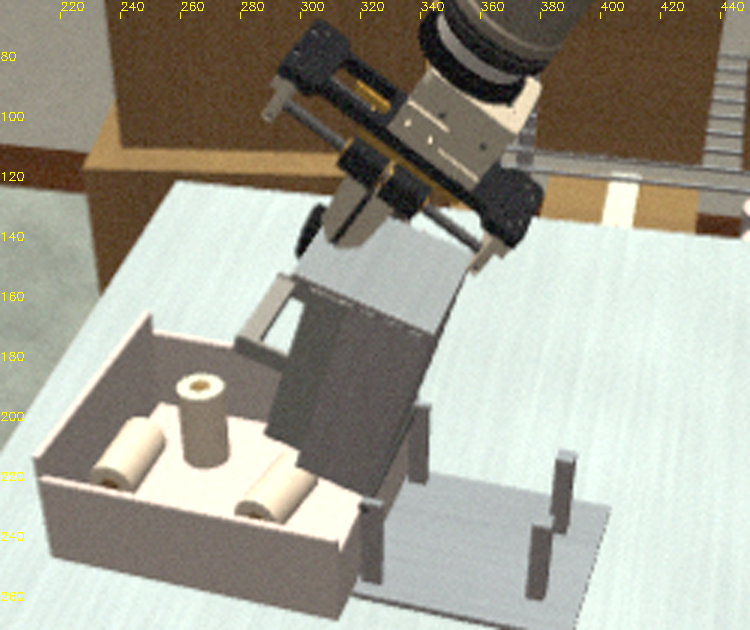

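View pics/w18t.png

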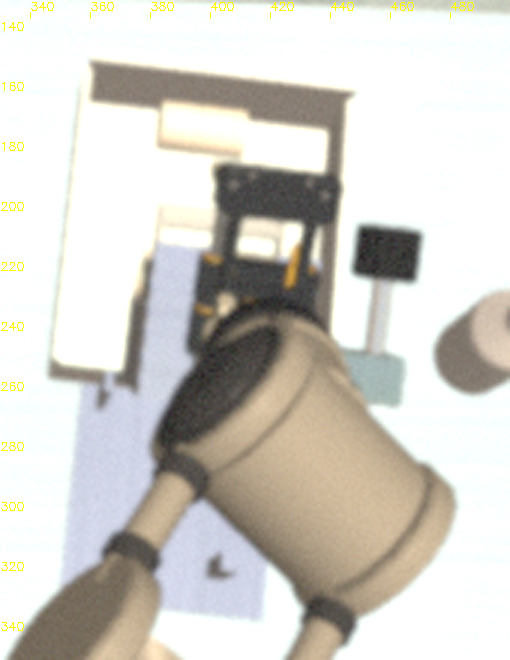

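Run:
```python
from arc import *
v,t,r=theta()
arc(np.r_[t,t-np.cumsum(np.r_[.03,.05,[.06]*16,.05,.05,.04,.04,.03,.03])],(-162*192/186.8,93*192/186.8))
```

```text
0.862 [[0, -0.067, -0.068], [0, -0.117, -0.11], [0, -0.146, -0.124], [0, -0.154, -0.115], [0, -0.161, -0.105], [0, -0.166, -0.095], [0, -0.172, -0.086], [0, -0.177, -0.075]]
0.382 [[0, -0.181, -0.064], [0, -0.184, -0.053], [0, -0.188, -0.042], [0, -0.189, -0.031], [0, -0.191, -0.019], [0, -0.192, -0.008], [0, -0.192, 0.004], [0, -0.191, 0.015]]
0.022 [[0, -0.19, 0.027], [0, -0.189, 0.038], [0, -0.154, 0.04], [0, -0.153, 0.048], [0, -0.12, 0.044], [0, -0.119, 0.048], [0, -0.087, 0.04], [0, -0.086, 0.042]]
```

>>> carry_out(xyz=[[0, -0.067, -0.068], [0, -0.117, -0.11], [0, -0.146, -0.124], [0, -0.154, -0.115], [0, -0.161, -0.105], [0, -0.166, -0.095], [0, -0.172, -0.086], [0, -0.177, -0.075]], dr=[[0, 0, 0], [0, 0, 0], [0, 0, 0], [0, 0, 0], [0, 0, 0], [0, 0, 0], [0, 0, 0], [0, 0, 0]])

```text
time: 32.55
tool_pos: [541.1, -211.9, 279.9]
tcp_rot: [2.582, -0.0, 1.482]
contact_force: [-4.4, 1.6, 3.2]
grip_width: 0.4
```

```bash
python3 st.py
python3 - <<'E'
from arc import *
v,t,r=theta();print(v,t,r)
s=capture("side");crop(s["image"],200,60,450,270,3,"pics/w19s.png")
E
```

```text
32.55 [ 541.1 -211.9  279.9] [147.96  -0.    84.9 ] F [-4.42  1.59  3.2 ] M [0.089 0.693 0.112] 0.42 tau6 0.315
[np.float64(-38.28173668109994), np.float64(185.50950713629328)] 0.8461548121935585 189.41823724570853
```

View pics/w19s.png

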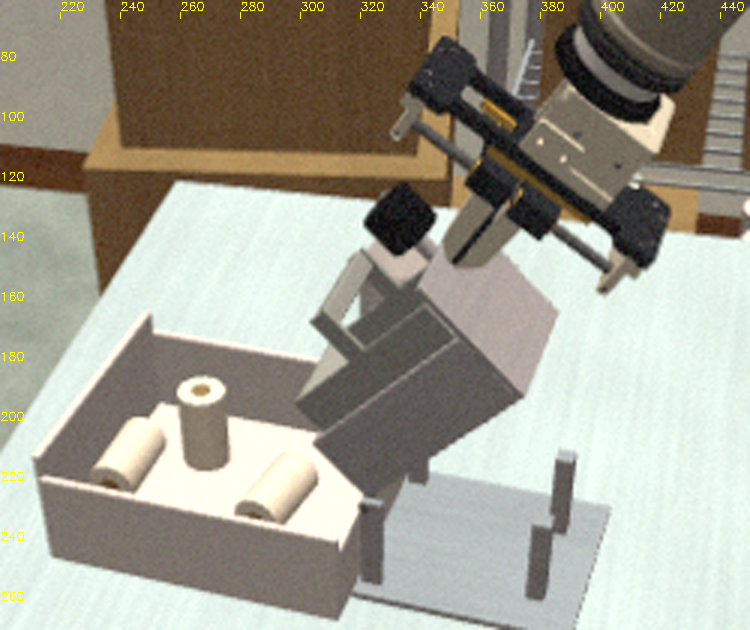

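Three rolls lie in the tray and the cradle is following the fingertip back. Continue the return.

>>> carry_out(xyz=[[0, -0.181, -0.064], [0, -0.184, -0.053], [0, -0.188, -0.042], [0, -0.189, -0.031], [0, -0.191, -0.019], [0, -0.192, -0.008], [0, -0.192, 0.004], [0, -0.191, 0.015]], dr=[[0, 0, 0], [0, 0, 0], [0, 0, 0], [0, 0, 0], [0, 0, 0], [0, 0, 0], [0, 0, 0], [0, 0, 0]])

```text
time: 33.6
tool_pos: [458.2, -204.6, 241.1]
tcp_rot: [2.583, -0.0, 1.482]
contact_force: [-3.6, 0.2, -0.3]
grip_width: 0.1
```

```bash
python3 st.py; python3 -c "
from arc import *
print(theta())"
```

```text
33.6 [ 458.2 -204.6  241.1] [ 1.4801e+02 -1.0000e-02  8.4880e+01] F [-3.64  0.19 -0.27] M [-0.014  1.012 -0.051] 0.08 tau6 0.469
([np.float64(-121.4940056775152), np.float64(146.68046213048206)], np.float64(0.3579035077057058), np.float64(190.46246713297577))
```

>>> carry_out(xyz=[[0, -0.19, 0.027], [0, -0.189, 0.038], [0, -0.154, 0.04], [0, -0.153, 0.048], [0, -0.12, 0.044], [0, -0.119, 0.048], [0, -0.087, 0.04], [0, -0.086, 0.042]], dr=[[0, 0, 0], [0, 0, 0], [0, 0, 0], [0, 0, 0], [0, 0, 0], [0, 0, 0], [0, 0, 0], [0, 0, 0]])

```text
time: 34.6
tool_pos: [413.6, -200.8, 190.0]
tcp_rot: [2.583, 0.0, 1.481]
contact_force: [0.1, 1.1, 0.3]
grip_width: 0.2
```

```bash
python3 st.py; python3 -c "
from arc import *
print(theta())"
```

```text
34.6 [ 413.6 -200.8  190. ] [1.4798e+02 1.0000e-02 8.4880e+01] F [0.06 1.11 0.3 ] M [-0.101  0.403 -0.012] 0.25 tau6 0.361
([np.float64(-166.29751301376538), np.float64(95.54007628514731)], np.float64(0.0003300351007005098), np.float64(191.7883443046924))
```

Contact is released. Retreat by about 60 mm and up, untilting, then check.

>>> carry_out(xyz=[[0, -0.3, -0.2], [0, -0.3, -0.4], [0, -0.1, -0.6], [0, 0, -0.6], [0, 0, 0], [0, 0, 0], [0, 0, 0], [0, 0, 0]], dr=[[0, 0, 0], [0, 0, 0], [0, 0, 0], [0, 0, 0], [0, 0, 0], [0, 0, 0], [0, 0, 0], [0, 0, 0]])

```text
time: 35.6
tool_pos: [321.3, -192.0, 258.7]
tcp_rot: [2.584, -0.002, 1.482]
contact_force: [0.1, 0.2, 0.3]
grip_width: 0.5
```

>>> carry_out(xyz=[[0, 0, 0], [0, 0, 0], [0, 0, 0], [0, 0, 0]], dr=[[0, 0, 0], [0, 0, 0], [0, 0, 0], [0, 0, 0]])

```text
time: 36.1
tool_pos: [321.2, -192.4, 259.5]
tcp_rot: [2.583, 0.0, 1.481]
contact_force: [0.1, -0.3, -0.2]
grip_width: 0.2
```

```bash
python3 st.py
python3 - <<'E'
from h import *
s=capture("side");crop(s["image"],200,110,450,270,3,"pics/w20s.png");cv2.imwrite("pics/w20S.png",cv2.convertScaleAbs(s["image"],alpha=1.5))
t=capture("top");cv2.imwrite("pics/w20t.png",cv2.convertScaleAbs(t["image"],alpha=1.3))
E
```

```text
36.1 [ 321.2 -192.4  259.5] [148.     0.    84.88] F [ 0.09 -0.26 -0.17] M [-0.043  0.443 -0.018] 0.17 tau6 0.043
```

View pics/w20s.png

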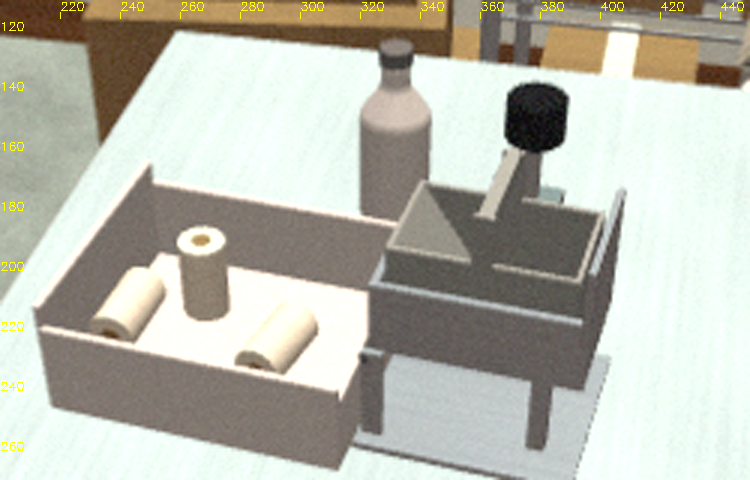

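View pics/w20S.png

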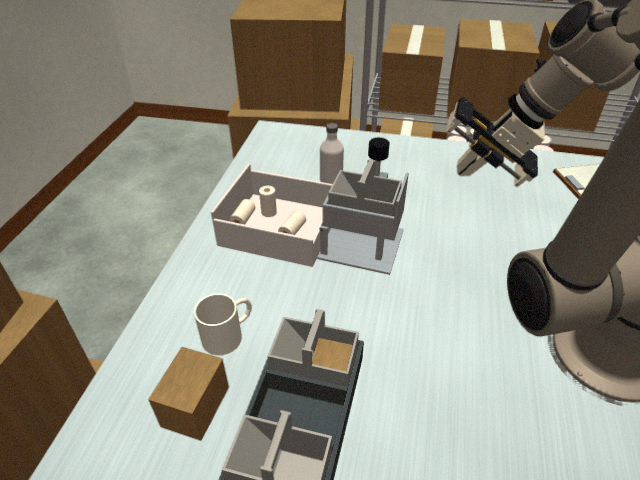

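View pics/w20t.png

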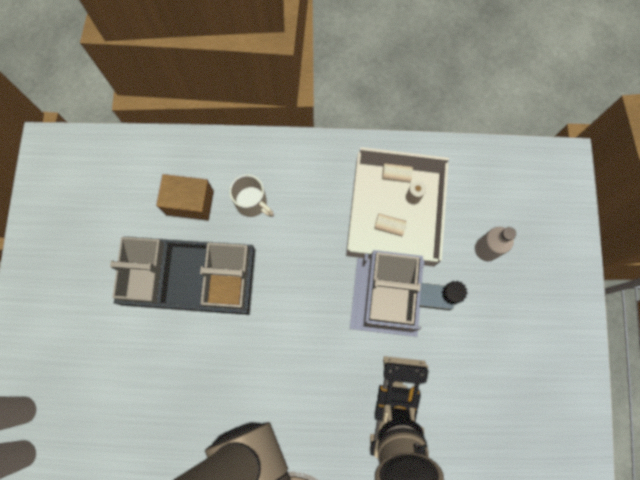

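```bash
python3 -c "
from plant import *
print(close_job())"
```

```text
the job is handed in; nothing more can be done
None
```

I finished the job and handed it in at about 36 s of the 72 s allowed; `close_job()` reports no verdict.

**What I did**
- **Lift:** the roll bin came straight up out of the middle pocket with side forces under about 1 N.
- **Seat:** I set it in the cradle with its ramp towards the tray. The net touchdown force was about 5 N.
- **Clamp:** I turned the thumbscrew clockwise about 75°, until the wrist moment showed the clutch slipping at 0.3 N m, then let go.
- **Tip:** I pushed the back plate to about 1.3 rad, short of the 1.5 rad stop, held it until the rolls were out, and guided it back.

**Last checks (side and top pictures)**
- The empty bin stands upright in the cradle, against its +y wall, with the cradle back at rest.
- All three rolls are in the tray; one is standing on end.
- The other two bins, the mug, the carton and the bottle look unmoved.
- The robot is touching nothing (measured force about 0).

**What went less cleanly**
- **First pushes on the back plate:** these wedged and did not tip the cradle. The first peaked near 8 N and the second at about 36 N, at the fingertip. I eased off and followed the hinge arc, which needed about 12 N at most.
- **Clutch slip:** I only recognised the slip a few small steps after it began. I estimate 0.1 to 0.2 rad in all, under the 0.3 limit, but I could not measure it directly.

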